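Charge and start the sieve shaker

ROBOT

A 6-joint arm with a two-finger parallel gripper is mounted at the origin on a cart in front of the work surface, level with it; the furniture and walls round the work are solid. World frame = base frame: x ahead of the robot, y to its left, z up, the work surface at z = 0. Lengths are in mm, angles in rad, forces in N, time in s.
With the tool pointing down it reaches from about 275 to 750 mm from the base axis. Payload 10.2 kg.
Tool frame: the origin (TCP) lies at the very end of the fingers, on their centre line; the grasp point (between the pads) lies 19 mm behind it; x points along the fingers, y is the direction in which the jaws open and shut, and the axes are right-handed (so a half turn about x gives the same grasp; the last joint's range is limited). The gripper opens to 85 mm and grips with 20 to 120 N. Pads are 22 mm wide; open, the fingers measure 114 mm over their backs; the gripper's body (76 mm by 85 mm) begins 54 mm behind the grasp point. The pads swing forward as they close: fully open they stand 13 mm farther back than shut.
Start: joints at [-1.512, 0.313, 1.498, -0, 1.331, -0.223], TCP at [145.981, -504.302, 231.294] pointing down, gripper open.
Joint ranges: [-2.94, 2.94], [-0.97, 2.17], [0.19, 2.56], [-1.23, 4.37], [0.02, 3.11], [-2.88, 2.88]. Speed limits (rad/s): [2.39, 2.39, 3.01, 3.14, 3.14, 3.14].

INTERFACE

Orientations are given as a unit quaternion [w, x, y, z].
In Python, from rig import ctrl, viewer, finish_job gives the robot as it stands.
- The arm moves only by the tool carry_out, never from a script. Its argument "targets" is a list of rows, each an object of numbers: "x", "y", "z": the shift along the world's x, y, z in m; "ax", "ay", "az": the turn, a rotation vector about the world's x, y, z in rad; "hand": the opening, from -1 (shut) to 1 (fully open). A call has 1 to 5 rows; each row is the pose to reach, as a shift and turn from the pose commanded when the call began; what a row does not reach only later rows make up. A row lasts 1/8 s, in which the tool goes at most 62.5 mm and 10.7 degrees, less where a joint would pass 70% of its speed; a pose out of reach is approached as far as the arm can. A call with a gripper value outside its range is refused whole. The fingers move at their own pace and stop on an object; "grip_force" is the grip in N (left out, the last holds). Time passes only in rows, so rows that repeat a pose let the fingers close. It gives the time, the measured TCP pose, the force and the opening at its end, in the units of the state.
- ctrl.sense(): the state, without advancing time (a new reading comes with each control period).
- viewer.capture(name): name is "scene" or "top"; returns the picture (480x640x3 uint8, blue, green, red); there is no depth.
- viewer.camera_info(name): a dict with "fx", "fy", "cx", "cy" (pixels), "R" (3x3) and "t" (3): a world point X has camera coordinates R X + t. Camera axes: x right, y down, z forward; pixel columns grow to the right and rows downward; lengths in mm; the calibration is good to about 2 mm. A picture is of the moment at which its call begins. camera_info takes no time and is no camera call.
- finish_job(): hands the job in, once; it reports no verdict.
The state is a dict: "time_s": time; "joints": joint angles; "dq": joint speeds; "tau": joint torques, N m; "eef_pos": TCP position; "ee_rot": TCP orientation; "force": force on the tool from outside, world axes, zero at the start; "wrist_torque": the same for the moment, N m; "grip_width": opening from 0.0 (shut) to 1.0 (fully open).
Only numpy, scipy, OpenCV 4.12 (cv2) and the standard library are available. Lean on these libraries where they do the work, as an engineer would, in place of code of your own. Each camera call takes 0.05 s, during which the arm holds its last target. There are 200 camera calls.

TASK

Tip the stones from both trays into the shaker's sieve and stand the emptied trays flat on the table again. When every stone is in the sieve, lower the clamp plate level over the two guide rods until it lies flat on the sieve's rim, then start the machine: press power (left), time (middle) and start (large, right) in that order, one key at a time; leave the glass dish and the reading lens where they are, and never press start before the plate is down.

Things in the scene. Friction and masses are not known exactly. Their poses are not given: they have to be found in the camera images.
- shaker: grey bench sieve shaker, fixed, 212 (its x) x 206 mm (its y). Origin on the table under the sieve's centre; x points away from the key console, z up. Body top 44 mm high; console at the front (centre x = -105 mm, 62 mm deep) 79 mm high, keys on its top.
- sieve_rim (a point): centre of the mouth of the steel sieve that stands fixed on the shaker: at rim height, 115 mm above the table; axes as the shaker's. Outside radius 65 mm, inside 62 mm; the floor is 64 mm below the rim.
- rod_left (a point): tip of the left (+y) guide rod: an upright steel rod 10 mm thick, 84 mm from the sieve's axis along the shaker's +y; its last 12 mm taper to a blunt nose, 172 mm above the table
- rod_right (a point): tip of the right (-y) guide rod, the same, 84 mm along the shaker's -y
- plate_grip (a point): middle of the clamp plate's handle, a black bar 78 mm long (its x), 16 wide (y), 18 tall; 52 mm above the underside. Loose steel-coloured plate, 340 to 530 g: disc, radius 67, 8 mm thick, with two lugs 20 mm thick at y = +84 and -84 mm, each with a 12.5 mm through hole. Seated, the disc rests on the sieve's rim, a rod through each lug; either way round is right.
- tray_1_grip (a point): middle of the wooden handle bar (18 mm wide in y, 20 tall, x from -34 to +74 mm of here) of a loose aluminium tray, 200 g. The point is 76 mm above the tray's underside and 70 mm behind its front (-x) edge, which is open; x towards the rear, z up. Tray 132 (x) x 90 mm (y), floor 3 mm, walls 24 mm high on the other three sides. Starts with 1 to 3 stones in it.
- tray_2_grip (a point): middle of the wooden handle bar (18 mm wide in y, 20 tall, x from -34 to +74 mm of here) of a loose aluminium tray, 200 g. The point is 76 mm above the tray's underside and 70 mm behind its front (-x) edge, which is open; x towards the rear, z up. Tray 132 (x) x 90 mm (y), floor 3 mm, walls 24 mm high on the other three sides. Starts with 1 to 3 stones in it.
- stone_1_mid (a point): brown stone, a flattish irregular lump about 60 (its y) x 30 (its x) x 24 mm, 35 g, which slides on the tray's metal once the floor slopes 20 to 27 degrees; the point is its middle, 12 mm above its underside as it lay in the tray.
- stone_2_mid (a point): brown stone, a flattish irregular lump about 60 (its y) x 30 (its x) x 24 mm, 35 g, which slides on the tray's metal once the floor slopes 20 to 27 degrees; the point is its middle, 12 mm above its underside as it lay in the tray. Absent in some starts.
- stone_3_mid (a point): brown stone, a flattish irregular lump about 60 (its y) x 30 (its x) x 24 mm, 35 g, which slides on the tray's metal once the floor slopes 20 to 27 degrees; the point is its middle, 12 mm above its underside as it lay in the tray. Absent in some starts.
- stone_4_mid (a point): brown stone, a flattish irregular lump about 60 (its y) x 30 (its x) x 24 mm, 35 g, which slides on the tray's metal once the floor slopes 20 to 27 degrees; the point is its middle, 12 mm above its underside as it lay in the tray.
- stone_5_mid (a point): brown stone, a flattish irregular lump about 60 (its y) x 30 (its x) x 24 mm, 35 g, which slides on the tray's metal once the floor slopes 20 to 27 degrees; the point is its middle, 12 mm above its underside as it lay in the tray. Absent in some starts.
- stone_6_mid (a point): brown stone, a flattish irregular lump about 60 (its y) x 30 (its x) x 24 mm, 35 g, which slides on the tray's metal once the floor slopes 20 to 27 degrees; the point is its middle, 12 mm above its underside as it lay in the tray. Absent in some starts.
- key_power (a joint): small left-hand key (+y side, radius 10 mm): power. Spring button on the console top, pressed straight down; value is its travel in m, 0 released, 0.006 fully down (about 4 N); it counts as pressed from about 0.004 and springs back.
- key_power_top (a point): centre of the top face of the small left-hand key, about 97 mm above the table; 50 to 58 mm from the next key
- key_time (a joint): small middle key (radius 10 mm): time. Spring button on the console top, pressed straight down; value is its travel in m, 0 released, 0.006 fully down (about 4 N); it counts as pressed from about 0.004 and springs back.
- key_time_top (a point): centre of the top face of the small middle key, about 97 mm above the table; 50 to 58 mm from the next key
- key_start (a joint): large right-hand key (-y side, radius 15 mm): start. Spring button on the console top, pressed straight down; value is its travel in m, 0 released, 0.006 fully down (about 4 N); it counts as pressed from about 0.004 and springs back.
- key_start_top (a point): centre of the top face of the large right-hand key, about 97 mm above the table; 50 to 58 mm from the next key
- glass_dish: glass dish 55 mm wide, 19 mm high, standing behind the work; origin under its centre. To be left alone.
- loupe: reading lens with a turned handle, 133 mm long, lying near the front edge; origin under its centre. To be left alone.
There are look-alikes about, which are no part of the job. What is shaped like the part that bears stone_4_mid but green is not meant.

How it is judged:
By the outcome, as a careful person would: the job done as asked, in the order asked, and still so for the second after the job is handed in, with the robot touching nothing.
Of stone_2, stone_3, stone_5, stone_6 only 1 to 4 are there at a start; the rules pass over those that are not, and their reading is None.
At some moment in a run one of clamp_plate, tray_1, tray_2 may be knocked a few centimetres aside while the robot is not near it.
It also fails if it takes over 200 s, if anything falls off the work surface, if the arm or the gripper's body presses on something with over 40 N, if the wrist force passes 120 N, or if a joint passes its speed limit or range.

## Working session

There is one attempt and no reset: what is moved stays moved. The work goes in short steps, Python scripts to look and compute and a tool call to move; the robot and the scene stay as the last step left them, time stands still between calls to the robot, and variables do not carry over. Pictures are saved under pics/ and viewed, about 12 in all and at most 16, crops included, and the job is handed in when it is done.

Besides the shell and the picture viewer there is one more tool, called after "Call:" as a command line: name --argument value ..., lists and objects as JSON in quotes. carry_out: Moves the arm, as the interface text tells. Its arguments: {"type":"object","properties":{"targets":{"type":"array"},"grip_force":{"type":"number"}},"required":["targets"]}

```bash
mkdir -p pics; ls
python3 - <<'E'
from rig import ctrl,viewer
import cv2
print(ctrl.sense())
for n in("scene","top"):
    im=viewer.capture(n); cv2.imwrite(f"pics/{n}0.png",im); print(n,viewer.camera_info(n))
E
```

```text
pics
{'time_s': 0.0, 'joints': array([-1.51241561e+00,  3.13441397e-01,  1.49846116e+00, -6.96714094e-06,
        1.33099557e+00, -2.23374182e-01]), 'dq': array([ 0.00105885,  0.00142218, -0.0016186 , -0.00064828,  0.00057415,
       -0.00129285]), 'tau': array([-4.90345002e-06, -4.12262464e+01, -2.59742564e+01, -1.92603352e-04,
        4.16200128e-03, -1.46199307e-05]), 'eef_pos': array([ 145.95567134, -504.02690595,  230.73041562]), 'ee_rot': array([ 0.0988266 ,  0.70013701,  0.09974696, -0.70006572]), 'force': array([ 0.49110322,  0.3963197 , -0.06290596]), 'wrist_torque': array([-0.00595668, -0.01798542, -0.0349603 ]), 'grip_width': 0.999140026430907}
scene {'fx': 457.31995319104306, 'fy': 457.31995319104306, 'cx': 315.5307152831289, 'cy': 236.069202138207, 'R': array([[-0.85827664, -0.51295245, -0.01552413],
       [-0.28438436,  0.50057991, -0.81764619],
       [ 0.42718468, -0.6973518 , -0.57551169]]), 't': array([491.45415976, 220.82583202, 922.883366  ])}
top {'fx': 619.7768158628818, 'fy': 619.7768158628818, 'cx': 310.6530486014871, 'cy': 230.58646117377344, 'R': array([[ 0.01946716, -0.99976119,  0.00992935],
       [-0.99064393, -0.02062946, -0.13490379],
       [ 0.13507641, -0.00721026, -0.99080895]]), 't': array([  29.63680643,  556.46732353, 1582.05642578])}
```

View pics/top0.png

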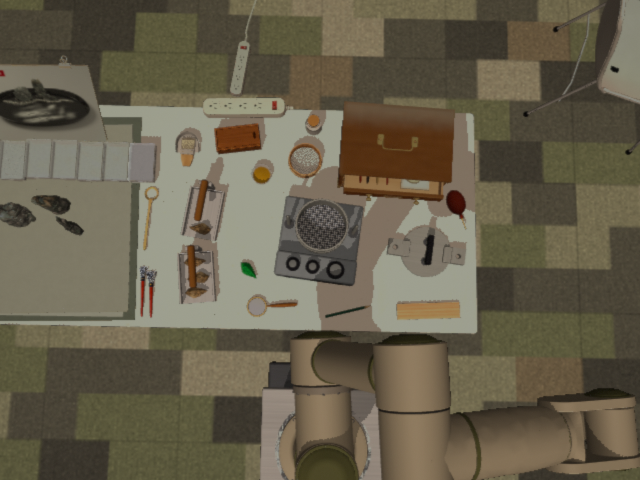

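View pics/scene0.png

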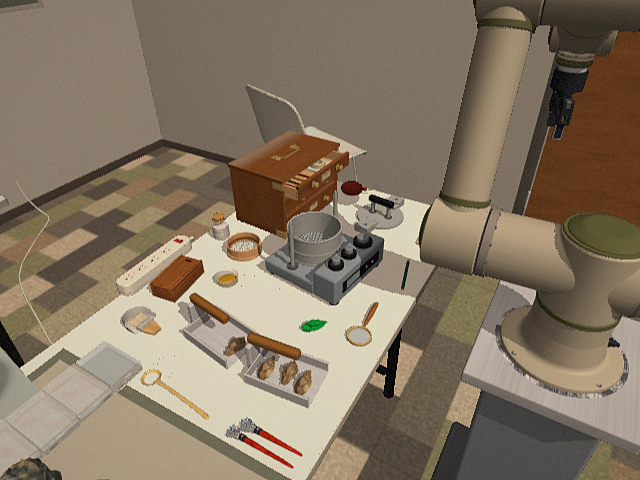

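Run:
```python
import cv2,numpy as np
t=cv2.imread("pics/top0.png");s=cv2.imread("pics/scene0.png")
cv2.imwrite("pics/c1.png",cv2.resize(t[170:320,168:368],None,fx=4,fy=4,interpolation=cv2.INTER_CUBIC))
a=cv2.resize(t[220:280,380:480],None,fx=4,fy=4,interpolation=cv2.INTER_CUBIC) #400x240
b=cv2.resize(s[180:250,340:440],None,fx=4,fy=4,interpolation=cv2.INTER_CUBIC)[:240]
c=cv2.resize(s[280:400,170:370],None,fx=3,fy=3,interpolation=cv2.INTER_CUBIC)
c=np.pad(c,((0,0),(0,200),(0,0)))
cv2.imwrite("pics/c2.png",np.vstack([np.hstack([a,b]),c]))
```

```text
(no output)
```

View pics/c1.png

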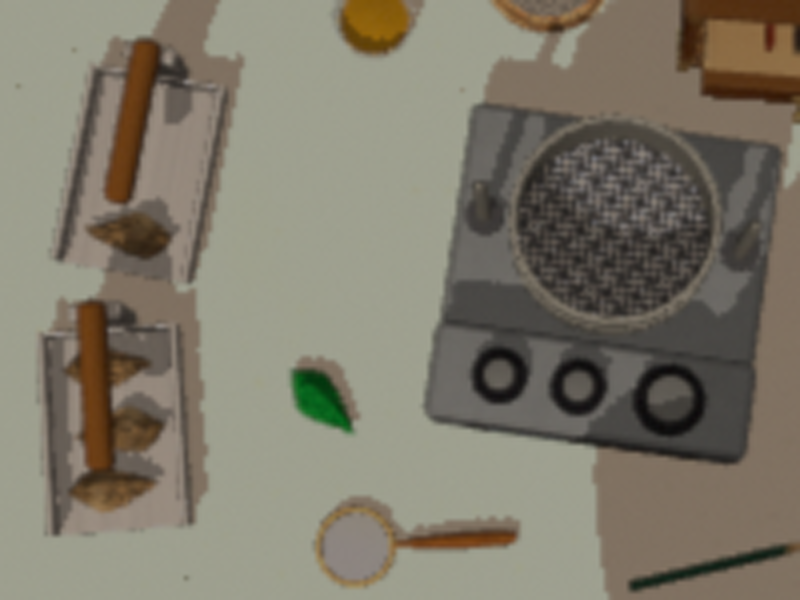

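View pics/c2.png

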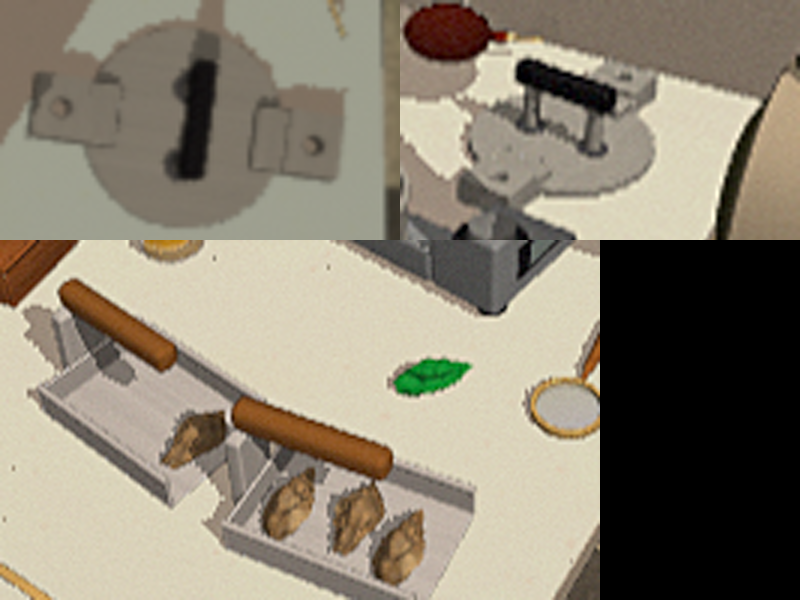

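```bash
cat > h.py <<'E'
import numpy as np,cv2
from rig import ctrl,viewer
C={n:viewer.camera_info(n) for n in("scene","top")}
def proj(n,X):
    c=C[n];p=np.atleast_2d(X)@np.array(c["R"]).T+c["t"]
    return np.c_[c["fx"]*p[:,0]/p[:,2]+c["cx"],c["fy"]*p[:,1]/p[:,2]+c["cy"]]
def ray(n,uv,z):
    c=C[n];R=np.array(c["R"]);o=-R.T@c["t"]
    d=R.T@[(uv[0]-c["cx"])/c["fx"],(uv[1]-c["cy"])/c["fy"],1]
    return o+d*(z-o[2])/d[2]
def crop(n,name,x0,y0,x1,y1,k,pts=()):
    im=viewer.capture(n);im=cv2.resize(im[y0:y1,x0:x1],None,fx=k,fy=k,interpolation=cv2.INTER_CUBIC)
    for X in pts:
        u=(proj(n,X)[0]-[x0,y0]+.5)*k-.5;cv2.circle(im,tuple(int(round(a)) for a in u),2,(0,0,255),-1)
    cv2.imwrite(f"pics/{name}.png",im);return im
def un(u,v,x0,y0,k): return ((u+.5)/k-.5+x0,(v+.5)/k-.5+y0)
def T(p,yaw,L):
    c,s=np.cos(yaw),np.sin(yaw);L=np.atleast_2d(L)
    return np.c_[p[0]+c*L[:,0]-s*L[:,1],p[1]+s*L[:,0]+c*L[:,1],L[:,2]]
E
python3 - <<'E'
from h import *
np.set_printoptions(precision=1,suppress=True)
f=lambda u,v,z:ray("top",un(u,v,168,170,4),z)
g=lambda u,v,z:ray("top",un(u,v,380,220,4),z)
s=f(616,222,115);print("sieve",s)
k=[f(500,375,97),f(578,386,97),f(669,399,97)];print("keys",k)
d=k[0]-k[2];print("shaker yaw",np.degrees(np.arctan2(-d[0],d[1])))
print("rods",f(480,185,172),f(755,225,172))
for a,b in(((147,42),(118,200)),((92,305),(98,468))):
    A,B=f(*a,86),f(*b,86);d=A-B;print("tray",A,B,np.linalg.norm(d),"grip",B+d*34/108,np.degrees(np.arctan2(d[1],d[0])))
print("front edges",f(57,258,12),f(192,280,12),f(50,532,12),f(190,522,12))
A,B=g(205,62,61),g(190,178,61);print("plate",(A+B)/2,A-B,g(180,125,8),"holes",g(62,108,20),g(313,145,20))
print("dish",f(375,20,19),"loupe",f(420,540,5),"cab edge",ray("top",(343,190),0))
sy=np.radians(-8)
P=T(s,sy,[[0,0,115],[0,84,172],[0,-84,172],[65,0,115],[-65,0,115],[0,65,115],[0,-65,115]])
P=np.vstack([P,k])
a=crop("scene","s1",255,195,395,305,4,P);b=crop("top","t1",270,185,370,295,4,P)
h=max(a.shape[0],b.shape[0]);pad=lambda i:np.pad(i,((0,h-i.shape[0]),(0,0),(0,0)))
o=np.hstack([pad(a),pad(b)]);print(o.shape);cv2.imwrite("pics/o1.png",cv2.resize(o,(800,int(h*800/o.shape[1]))))
E
```

```text
sieve [559.5  14.3 115. ]
keys [array([464.1,  84.7,  97. ]), array([458.2,  35.9,  97. ]), array([451.2, -21.1,  97. ])]
shaker yaw -6.934504831555823
rods [571.9  97.8 172. ] [551.1 -67.6 172. ]
tray [673.8 315.6  86. ] [571.2 329.6  86. ] 103.49926420964631 grip [603.5 325.2  86. ] -7.773449936285639
tray [504. 343.  86.] [401.7 334.6  86. ] 102.61476603694216 grip [433.9 337.2  86. ] 4.698085342399112
front edges [542.7 381.3  12. ] [529.9 291.5  12. ] [362.6 377.3  12. ] [370.8 286.5  12. ]
plate [ 509.7 -264.    61. ] [ 75.1 -10.1   0. ] [ 511.7 -262.9    8. ] holes [ 520.1 -182.8   20. ] [ 499.  -348.2   20. ]
dish [706.5 175.4  19. ] loupe [362.2 136.5   5. ] cab edge [673.3 -44.6   0. ]
(440, 960, 3)
```

View pics/o1.png

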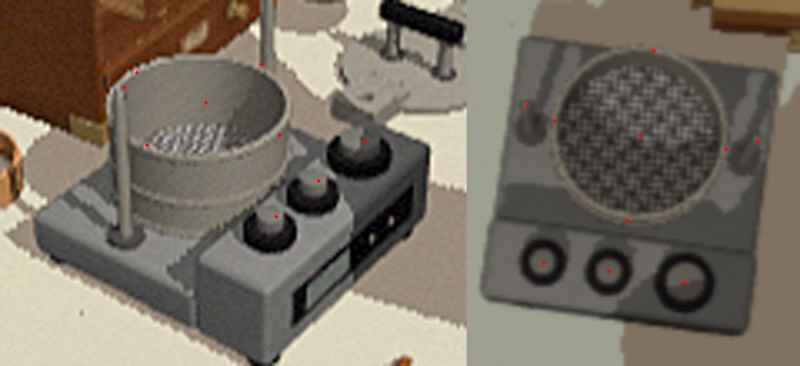

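```bash
cat >> h.py <<'E'
from scipy.spatial.transform import Rotation as Rn
def st():
    s=ctrl.sense();q=s["ee_rot"];R=Rn.from_quat([q[1],q[2],q[3],q[0]])
    return s,s["eef_pos"],R
def show():
    s,p,R=st();M=R.as_matrix();np.set_printoptions(precision=3,suppress=True)
    print("t",round(s["time_s"],2),"p",p.round(1),"x",M[:,0],"y",M[:,1],"yawy",np.degrees(np.arctan2(M[1,1],M[0,1])).round(1),"q",s["joints"],"F",s["force"].round(1),"w",round(s["grip_width"],3))
E
python3 -c "
from h import *
show()"
```

```text
t 0.2 p [ 146.  -504.2  231. ] x [-0.     0.001 -1.   ] y [ 0.278 -0.961 -0.001] yawy -73.9 q [-1.512  0.313  1.498 -0.     1.331 -0.223] F [-0.4 -1.   0.3] w 1.0
```

Call:
carry_out --targets '[{"x": 0.05,"y": 0.04,"z": 0.03,"hand": 1},{"x": 0.1,"y": 0.09,"z": 0.03},{"x": 0.13,"y": 0.14,"z": 0.03},{"x": 0.16,"y": 0.19,"z": 0.03},{"x": 0.18,"y": 0.24,"z": 0.03}]'

```text
invalid input at $.targets[0]: expected keys x, y, z, ax, ay, az, hand
```

```bash
python3 -c "
from h import *
show()"
```

```text
t 0.2 p [ 146.  -504.2  231. ] x [-0.     0.001 -1.   ] y [ 0.278 -0.961 -0.001] yawy -73.9 q [-1.512  0.313  1.498 -0.     1.331 -0.223] F [-0.4 -1.   0.3] w 1.0
```

Call:
carry_out --targets '[{"x": 0.18,"y": 0.24,"z": 0.03,"ax": 0,"ay": 0,"az": -0.1,"hand": 1},{"x": 0.18,"y": 0.24,"z": 0.03,"ax": 0,"ay": 0,"az": -0.1,"hand": 1},{"x": 0.18,"y": 0.24,"z": 0.03,"ax": 0,"ay": 0,"az": -0.2,"hand": 1},{"x": 0.18,"y": 0.24,"z": 0.03,"ax": 0,"ay": 0,"az": -0.2,"hand": 1},{"x": 0.18,"y": 0.24,"z": 0.03,"ax": 0,"ay": 0,"az": -0.2,"hand": 1}]'

```text
time_s: 0.82
eef_pos: [326.9, -262.4, 261.6]
ee_rot: [0.029, 0.707, 0.029, -0.706]
force: [0.9, -1.2, -0.3]
grip_width: 1.002
```

```bash
python3 -c "
from h import *
show()"
```

```text
t 0.82 p [ 326.9 -262.4  261.6] x [ 0. -0. -1.] y [ 0.082 -0.997  0.   ] yawy -85.3 q [-0.958  0.051  1.734  0.     1.356  0.531] F [ 0.9 -1.2 -0.3] w 1.002
```

Call:
carry_out --targets '[{"x": 0.06,"y": 0.3,"z": 0,"ax": 0,"ay": 0,"az": 0,"hand": 1},{"x": 0.06,"y": 0.3,"z": 0,"ax": 0,"ay": 0,"az": 0,"hand": 1},{"x": 0.06,"y": 0.3,"z": 0,"ax": 0,"ay": 0,"az": 0,"hand": 1},{"x": 0.06,"y": 0.3,"z": 0,"ax": 0,"ay": 0,"az": 0,"hand": 1},{"x": 0.06,"y": 0.3,"z": 0,"ax": 0,"ay": 0,"az": 0,"hand": 1}]'

```text
time_s: 1.45
eef_pos: [385.9, 37.8, 261.5]
ee_rot: [0.029, 0.707, 0.029, -0.706]
force: [1.3, -1.0, -0.1]
grip_width: 1.0
```

Call:
carry_out --targets '[{"x": 0.047,"y": 0.301,"z": -0.13,"ax": 0,"ay": 0,"az": 0,"hand": 1},{"x": 0.047,"y": 0.301,"z": -0.13,"ax": 0,"ay": 0,"az": 0,"hand": 1},{"x": 0.047,"y": 0.301,"z": -0.13,"ax": 0,"ay": 0,"az": 0,"hand": 1},{"x": 0.047,"y": 0.301,"z": -0.13,"ax": 0,"ay": 0,"az": 0,"hand": 1},{"x": 0.047,"y": 0.301,"z": -0.13,"ax": 0,"ay": 0,"az": 0,"hand": 1}]'

```text
time_s: 2.08
eef_pos: [430.3, 321.7, 137.8]
ee_rot: [0.029, 0.707, 0.029, -0.706]
force: [1.5, -0.9, 0.9]
grip_width: 0.997
```

```bash
python3 -c "
from h import *
show()
a=crop('scene','s2',200,260,360,440,4)
b=crop('top','t2',160,220,240,310,8)
cv2.imwrite('pics/o2.png',np.hstack([cv2.resize(a,(533,600)),cv2.resize(b,(267,300))[:].repeat(1,0) if 0 else np.pad(cv2.resize(b,(267,300)),((0,300),(0,0),(0,0)))]))
"
```

```text
t 2.08 p [430.3 321.7 137.8] x [ 0. -0. -1.] y [ 0.082 -0.997  0.   ] yawy -85.3 q [ 0.424  0.43   1.588 -0.     1.123  1.913] F [ 1.5 -0.9  0.9] w 0.997
```

View pics/o2.png

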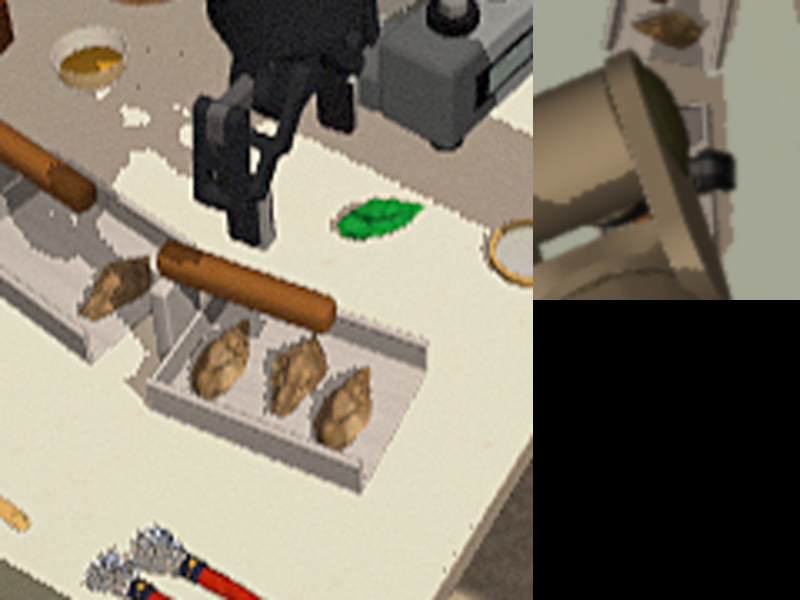

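Call:
carry_out --targets '[{"x": 0.004,"y": 0.015,"z": -0.04,"ax": 0,"ay": 0,"az": 0,"hand": 1},{"x": 0.004,"y": 0.015,"z": -0.08,"ax": 0,"ay": 0,"az": 0,"hand": 1},{"x": 0.004,"y": 0.015,"z": -0.08,"ax": 0,"ay": 0,"az": 0,"hand": 1},{"x": 0.004,"y": 0.015,"z": -0.08,"ax": 0,"ay": 0,"az": 0,"hand": 0},{"x": 0.004,"y": 0.015,"z": -0.08,"ax": 0,"ay": 0,"az": 0,"hand": -0.3}]' --grip_force 60

```text
time_s: 2.8
eef_pos: [435.2, 334.9, 60.5]
ee_rot: [0.028, 0.708, 0.029, -0.706]
force: [0.3, -0.8, -0.1]
grip_width: 0.606
```

Call:
carry_out --targets '[{"x": 0,"y": 0,"z": 0,"ax": 0,"ay": 0,"az": 0,"hand": -0.5},{"x": 0,"y": 0,"z": 0,"ax": 0,"ay": 0,"az": 0,"hand": -0.7},{"x": 0,"y": 0,"z": 0,"ax": 0,"ay": 0,"az": 0,"hand": -1},{"x": 0,"y": 0,"z": 0,"ax": 0,"ay": 0,"az": 0,"hand": -1},{"x": 0,"y": 0,"z": 0,"ax": 0,"ay": 0,"az": 0,"hand": -1}]'

```text
time_s: 3.42
eef_pos: [434.8, 335.0, 59.6]
ee_rot: [0.029, 0.707, 0.029, -0.706]
force: [-1.6, -0.5, 6.6]
grip_width: 0.199
```

```bash
python3 -c "
from h import *
show()
for uv in ((296.7,353.7),(249.5,338.7)): print(ray('scene',uv,76))
"
```

```text
t 3.42 p [434.8 335.   59.6] x [ 0.002  0.001 -1.   ] y [ 0.082 -0.997 -0.001] yawy -85.3 q [0.443 0.557 1.622 0.    0.961 1.932] F [-1.6 -0.5  6.6] w 0.199
[409.385 336.572  76.   ]
[504.599 350.774  76.   ]
```

Call:
carry_out --targets '[{"x": 0,"y": 0,"z": 0.012,"ax": 0,"ay": 0,"az": 0,"hand": -1},{"x": 0,"y": 0,"z": 0.035,"ax": 0,"ay": 0.05,"az": 0,"hand": -1},{"x": 0,"y": 0,"z": 0.065,"ax": 0,"ay": 0.1,"az": 0,"hand": -1},{"x": 0,"y": 0,"z": 0.1,"ax": 0,"ay": 0.14,"az": 0,"hand": -1},{"x": 0,"y": 0,"z": 0.13,"ax": 0,"ay": 0.14,"az": 0,"hand": -1}]'

```text
time_s: 4.05
eef_pos: [434.5, 334.4, 190.1]
ee_rot: [-0.027, -0.655, -0.031, 0.754]
force: [0.6, 0.4, -2.7]
grip_width: 0.195
```

Call:
carry_out --targets '[{"x": 0,"y": 0,"z": 0.03,"ax": 0,"ay": 0,"az": 0,"hand": -1},{"x": 0,"y": 0,"z": 0.06,"ax": 0,"ay": 0,"az": 0,"hand": -1},{"x": 0,"y": 0,"z": 0.08,"ax": 0,"ay": 0,"az": 0,"hand": -1},{"x": 0,"y": 0,"z": 0.09,"ax": 0,"ay": 0,"az": 0,"hand": -1},{"x": 0,"y": 0,"z": 0.09,"ax": 0,"ay": 0,"az": 0,"hand": -1}]'

```text
time_s: 4.68
eef_pos: [434.3, 334.6, 278.7]
ee_rot: [-0.027, -0.655, -0.031, 0.754]
force: [-0.0, -0.8, -3.1]
grip_width: 0.198
```

```bash
python3 -c "
from h import *
show()
a=crop('scene','s3',160,180,360,400,3)
cv2.imwrite('pics/o3.png',a[:600])
"
```

```text
t 4.67 p [434.3 334.6 278.7] x [-0.139  0.    -0.99 ] y [ 0.081 -0.997 -0.011] yawy -85.4 q [0.416 0.404 1.254 0.056 1.612 1.904] F [-0.  -0.8 -3.1] w 0.198
```

View pics/o3.png

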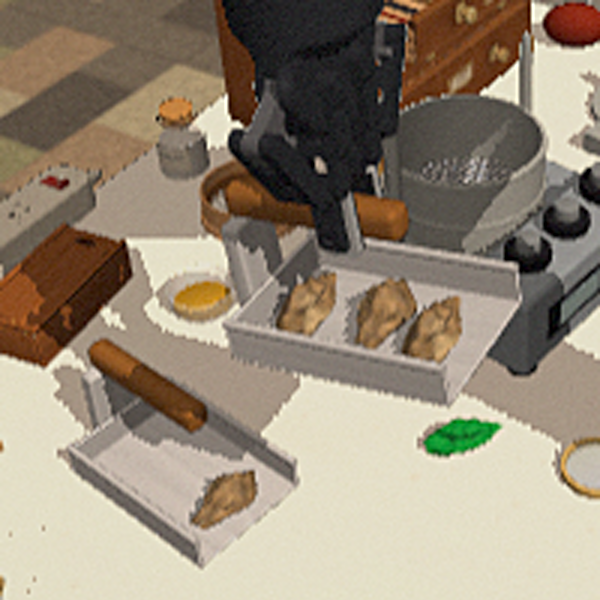

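```bash
cat >> h.py <<'E'
def pour(ex,ey,ez,th,yaw,b=70,h=59.6):
    t=np.radians(th);y=np.radians(yaw);k=b*np.cos(t)-h*np.sin(t)
    return np.array([ex+k*np.cos(y),ey+k*np.sin(y),ez+b*np.sin(t)+h*np.cos(t)])
E
python3 -c "
from h import *
np.set_printoptions(precision=0,suppress=True)
for ez,th in ((225,-8),(225,8),(130,8),(130,15),(130,20),(130,25),(130,30),(130,35),(130,40),(130,45)): print(ez,th,pour(582,14,ez,th,4.7))
for z in (0,100,150,250): print(z,ray('top',(342,190),z),ray('top',(342,110),z))
"
```

```text
225 -8 [659.  20. 274.]
225 8 [643.  19. 294.]
130 8 [643.  19. 199.]
130 15 [634.  18. 206.]
130 20 [627.  18. 210.]
130 25 [620.  17. 214.]
130 30 [613.  17. 217.]
130 35 [605.  16. 219.]
130 40 [597.  15. 221.]
130 45 [589.  15. 222.]
0 [673. -42.   0.] [897. -39.   0.]
100 [653. -36. 100.] [863. -33. 100.]
150 [642. -33. 150.] [846. -31. 150.]
250 [622. -28. 250.] [812. -25. 250.]
```

Call:
carry_out --targets '[{"x": 0.007,"y": -0.009,"z": 0,"ax": 0,"ay": 0,"az": 0.01,"hand": -1},{"x": 0.02,"y": -0.027,"z": 0,"ax": 0,"ay": 0,"az": 0.04,"hand": -1},{"x": 0.036,"y": -0.049,"z": 0,"ax": 0,"ay": 0,"az": 0.07,"hand": -1},{"x": 0.054,"y": -0.073,"z": 0,"ax": 0,"ay": 0,"az": 0.1,"hand": -1},{"x": 0.072,"y": -0.098,"z": 0,"ax": 0,"ay": 0,"az": 0.13,"hand": -1}]'

```text
time_s: 5.35
eef_pos: [507.0, 235.2, 277.9]
ee_rot: [-0.076, -0.651, -0.074, 0.751]
force: [0.5, 0.2, -4.1]
grip_width: 0.2
```

Call:
carry_out --targets '[{"x": 0.018,"y": -0.024,"z": 0,"ax": 0,"ay": 0,"az": 0,"hand": -1},{"x": 0.036,"y": -0.049,"z": 0,"ax": 0,"ay": 0,"az": 0,"hand": -1},{"x": 0.054,"y": -0.073,"z": 0,"ax": 0,"ay": 0,"az": 0,"hand": -1},{"x": 0.072,"y": -0.098,"z": 0,"ax": 0,"ay": 0,"az": 0,"hand": -1},{"x": 0.09,"y": -0.122,"z": 0,"ax": 0,"ay": 0,"az": 0,"hand": -1}]'

```text
time_s: 5.98
eef_pos: [596.9, 113.0, 277.8]
ee_rot: [-0.076, -0.651, -0.073, 0.751]
force: [-0.0, 0.8, -2.6]
grip_width: 0.201
```

Call:
carry_out --targets '[{"x": 0.018,"y": -0.024,"z": 0,"ax": 0,"ay": 0,"az": 0,"hand": -1},{"x": 0.034,"y": -0.046,"z": 0,"ax": 0,"ay": 0,"az": 0,"hand": -1},{"x": 0.047,"y": -0.064,"z": 0,"ax": 0,"ay": 0,"az": 0,"hand": -1},{"x": 0.058,"y": -0.079,"z": 0,"ax": 0,"ay": 0,"az": 0,"hand": -1},{"x": 0.062,"y": -0.085,"z": 0,"ax": 0,"ay": 0,"az": 0,"hand": -1}]'

```text
time_s: 6.6
eef_pos: [658.6, 28.2, 277.4]
ee_rot: [-0.075, -0.651, -0.073, 0.751]
force: [-0.5, 0.1, -2.5]
grip_width: 0.196
```

```bash
python3 -c "
from h import *
show()
a=crop('scene','s4',180,100,400,300,3);b=crop('top','t4',230,100,390,290,3)
b=cv2.resize(b,None,fx=.9,fy=.9)[:,:];h=600;b=np.pad(b,((0,h-b.shape[0]),(0,0),(0,0)))
o=np.hstack([a,b]);cv2.imwrite('pics/o4.png',cv2.resize(o,(800,int(600*800/o.shape[1]))))
"
```

```text
t 6.6 p [658.6  28.2 277.4] x [-0.14  -0.018 -0.99 ] y [ 0.208 -0.978 -0.012] yawy -78.0 q [-0.121  0.71   0.773 -0.036  1.796  1.234] F [-0.5  0.1 -2.5] w 0.196
```

View pics/o4.png

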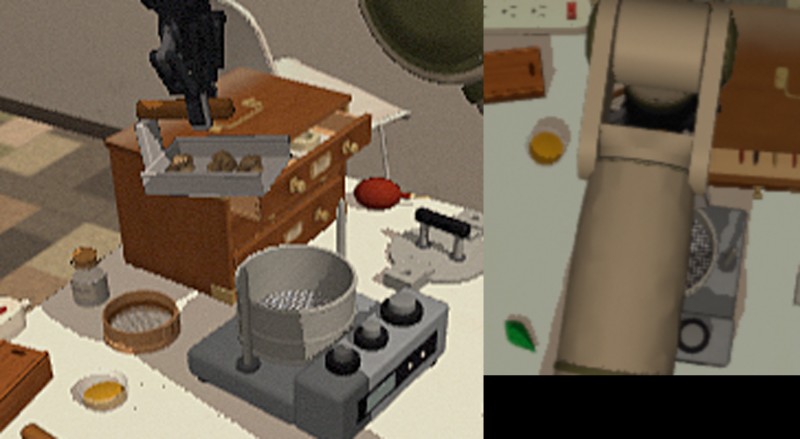

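Call:
carry_out --targets '[{"x": -0.004,"y": 0,"z": 0.004,"ax": 0.015,"ay": -0.068,"az": 0,"hand": -1},{"x": -0.008,"y": 0,"z": 0.008,"ax": 0.03,"ay": -0.137,"az": 0,"hand": -1},{"x": -0.012,"y": -0.001,"z": 0.012,"ax": 0.045,"ay": -0.205,"az": 0,"hand": -1},{"x": -0.016,"y": -0.001,"z": 0.017,"ax": 0.059,"ay": -0.274,"az": 0,"hand": -1},{"x": -0.016,"y": -0.001,"z": 0.017,"ax": 0.059,"ay": -0.274,"az": 0,"hand": -1}]'

```text
time_s: 7.32
eef_pos: [641.3, 29.2, 296.6]
ee_rot: [0.066, 0.75, 0.085, -0.652]
force: [-0.7, -0.4, -2.1]
grip_width: 0.198
```

Call:
carry_out --targets '[{"x": 0,"y": 0,"z": -0.012,"ax": 0,"ay": 0,"az": 0,"hand": -1},{"x": 0,"y": 0,"z": -0.035,"ax": 0,"ay": 0,"az": 0,"hand": -1},{"x": 0,"y": 0,"z": -0.06,"ax": 0,"ay": 0,"az": 0,"hand": -1},{"x": 0,"y": 0,"z": -0.083,"ax": 0,"ay": 0,"az": 0,"hand": -1},{"x": 0,"y": 0,"z": -0.095,"ax": 0,"ay": 0,"az": 0,"hand": -1}]'

```text
time_s: 7.95
eef_pos: [641.8, 28.9, 197.9]
ee_rot: [0.066, 0.749, 0.085, -0.654]
force: [0.4, 0.4, -3.3]
grip_width: 0.198
```

```bash
python3 -c "
from h import *
show()
a=crop('scene','o5',200,130,400,300,4)[:600]
# predicted front edge corners
y=np.radians(12);e=np.array([582,14,130])
cv2.imwrite('pics/o5.png',a)
"
```

```text
t 7.95 p [641.8  28.9 197.9] x [ 0.131  0.041 -0.991] y [ 0.213 -0.977 -0.013] yawy -77.7 q [-0.162  0.525  1.28   0.066  1.214  1.176] F [ 0.4  0.4 -3.3] w 0.198
```

View pics/o5.png

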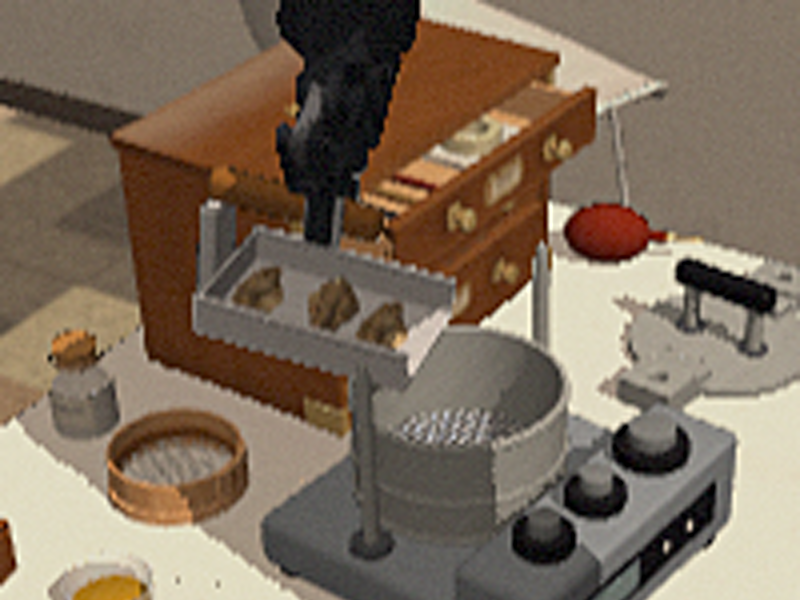

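```bash
python3 -c "
from h import *
np.set_printoptions(precision=1,suppress=True)
u=lambda a,b:un(a,b,200,130,4)
print(ray('scene',u(407,385),130),ray('scene',u(450,310),133),ray('scene',u(542,243),172))
# rim: left ~352?, right 571, top 328, bottom? 
print(ray('scene',u(571,395),115),ray('scene',u(465,328),115))
s=[560,15]
print(proj('scene',T([582,14],np.radians(12),[[0,45,130],[0,-45,130]]))*4-np.array([800,520]))
print(proj('scene',T(s,-.12,[[0,-84,172],[0,84,172]]))*4-np.array([800,520]))
c=np.array([[560+65*np.cos(a),15+65*np.sin(a),115] for a in np.linspace(0,6.28,100)]);q=proj('scene',c)*4-np.array([800,520]);print(q.min(0),q.max(0))
"
```

```text
[577.3  52.1 130. ] [596.  -26.9 133. ] [553.9 -66.4 172. ]
[500.2  -5.2 115. ] [592.3 -38.1 115. ]
[[406.8 390.8]
 [457.7 312.3]]
[[547.9 241.7]
 [368.8 364.4]]
[354.8 324.1] [574.1 446.4]
```

Call:
carry_out --targets '[{"x": -0.004,"y": -0.001,"z": 0.003,"ax": 0.013,"ay": -0.059,"az": 0,"hand": -1},{"x": -0.009,"y": -0.002,"z": 0.007,"ax": 0.025,"ay": -0.117,"az": 0,"hand": -1},{"x": -0.014,"y": -0.003,"z": 0.01,"ax": 0.038,"ay": -0.176,"az": 0,"hand": -1},{"x": -0.016,"y": -0.003,"z": 0.011,"ax": 0.044,"ay": -0.205,"az": 0,"hand": -1},{"x": -0.018,"y": -0.004,"z": 0.012,"ax": 0.05,"ay": -0.235,"az": 0,"hand": -1}]'

```text
time_s: 8.62
eef_pos: [624.5, 24.7, 212.9]
ee_rot: [0.057, 0.823, 0.092, -0.557]
force: [0.4, 0.2, -2.5]
grip_width: 0.201
```

Call:
carry_out --targets '[{"x": -0.003,"y": -0.001,"z": 0.001,"ax": 0.006,"ay": -0.03,"az": 0,"hand": -1},{"x": -0.005,"y": -0.001,"z": 0.002,"ax": 0.012,"ay": -0.059,"az": 0,"hand": -1},{"x": -0.008,"y": -0.002,"z": 0.004,"ax": 0.019,"ay": -0.088,"az": 0,"hand": -1},{"x": -0.01,"y": -0.002,"z": 0.005,"ax": 0.025,"ay": -0.117,"az": 0,"hand": -1},{"x": -0.012,"y": -0.002,"z": 0.006,"ax": 0.029,"ay": -0.137,"az": 0,"hand": -1}]'

```text
time_s: 9.25
eef_pos: [612.2, 22.7, 218.8]
ee_rot: [0.051, 0.86, 0.096, -0.498]
force: [0.5, -0.2, -0.8]
grip_width: 0.199
```

Call:
carry_out --targets '[{"x": 0,"y": 0,"z": 0,"ax": 0,"ay": 0,"az": 0,"hand": -1},{"x": 0,"y": 0,"z": 0,"ax": 0,"ay": 0,"az": 0,"hand": -1},{"x": 0,"y": 0,"z": 0,"ax": 0,"ay": 0,"az": 0,"hand": -1},{"x": 0,"y": 0,"z": 0,"ax": 0,"ay": 0,"az": 0,"hand": -1},{"x": 0,"y": 0,"z": 0,"ax": 0,"ay": 0,"az": 0,"hand": -1}]'

```text
time_s: 9.88
eef_pos: [612.4, 22.7, 218.6]
ee_rot: [0.051, 0.86, 0.096, -0.499]
force: [-0.6, 0.4, -1.1]
grip_width: 0.206
```

```bash
python3 -c "
from h import *
show()
a=crop('scene','o6',220,140,380,290,4)[:600]
"
```

```text
t 9.88 p [612.4  22.7 218.6] x [ 0.484  0.115 -0.867] y [ 0.216 -0.976 -0.009] yawy -77.5 q [-0.254  0.277  1.673  0.348  0.753  0.899] F [-0.6  0.4 -1.1] w 0.206
```

View pics/o6.png

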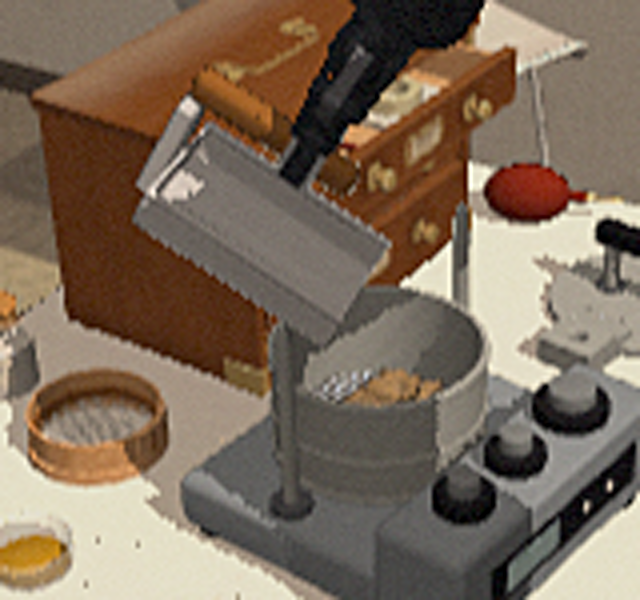

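Call:
carry_out --targets '[{"x": 0.01,"y": 0.002,"z": 0.03,"ax": -0.021,"ay": 0.098,"az": 0,"hand": -1},{"x": 0.02,"y": 0.004,"z": 0.06,"ax": -0.042,"ay": 0.196,"az": 0,"hand": -1},{"x": 0.03,"y": 0.006,"z": 0.08,"ax": -0.074,"ay": 0.342,"az": 0,"hand": -1},{"x": 0.04,"y": 0.008,"z": 0.09,"ax": -0.109,"ay": 0.509,"az": 0,"hand": -1},{"x": 0.045,"y": 0.01,"z": 0.09,"ax": -0.109,"ay": 0.509,"az": 0,"hand": -1}]'

```text
time_s: 10.55
eef_pos: [659.2, 33.1, 307.1]
ee_rot: [-0.071, -0.703, -0.079, 0.703]
force: [-0.4, 0.4, -2.9]
grip_width: 0.193
```

```bash
cat >> h.py <<'E'
def goal(p,yawy,tilt_axis_deg=0):
    "shift (m) and rotvec to tool-down pose with tool y at yawy deg"
    s,q,R=st();y=np.radians(yawy);yy=np.array([np.cos(y),np.sin(y),0]);xx=np.array([0,0,-1.])
    G=Rn.from_matrix(np.c_[xx,yy,np.cross(xx,yy)])
    print("shift",((np.array(p)-q)/1000).round(4),"rot",(G*R.inv()).as_rotvec().round(4))
E
python3 -c "
from h import *
show();goal((435,335,260),-85.3)"
```

```text
t 10.55 p [659.2  33.1 307.1] x [-0.002  0.011 -1.   ] y [ 0.212 -0.977 -0.011] yawy -77.8 q [-0.131  0.608  0.863  0.011  1.675  1.227] F [-0.4  0.4 -2.9] w 0.193
shift [-0.224  0.302 -0.047] rot [-0.011 -0.002 -0.132]
```

Call:
carry_out --targets '[{"x": -0.02,"y": 0.027,"z": 0,"ax": -0.011,"ay": -0.002,"az": 0,"hand": -1},{"x": -0.045,"y": 0.06,"z": 0,"ax": -0.011,"ay": -0.002,"az": -0.03,"hand": -1},{"x": -0.07,"y": 0.094,"z": 0,"ax": -0.011,"ay": -0.002,"az": -0.07,"hand": -1},{"x": -0.095,"y": 0.128,"z": 0,"ax": -0.011,"ay": -0.002,"az": -0.1,"hand": -1},{"x": -0.12,"y": 0.162,"z": 0,"ax": -0.011,"ay": -0.002,"az": -0.132,"hand": -1}]'

```text
time_s: 11.18
eef_pos: [535.8, 195.6, 308.3]
ee_rot: [0.028, 0.708, 0.029, -0.705]
force: [0.1, 0.3, -1.1]
grip_width: 0.199
```

Call:
carry_out --targets '[{"x": -0.025,"y": 0.034,"z": 0,"ax": 0,"ay": 0,"az": 0,"hand": -1},{"x": -0.05,"y": 0.067,"z": -0.01,"ax": 0,"ay": 0,"az": 0,"hand": -1},{"x": -0.075,"y": 0.1,"z": -0.03,"ax": 0,"ay": 0,"az": 0,"hand": -1},{"x": -0.095,"y": 0.13,"z": -0.06,"ax": 0,"ay": 0,"az": 0,"hand": -1},{"x": -0.104,"y": 0.14,"z": -0.1,"ax": 0,"ay": 0,"az": 0,"hand": -1}]'

```text
time_s: 11.8
eef_pos: [431.7, 335.9, 208.1]
ee_rot: [0.028, 0.708, 0.03, -0.705]
force: [0.9, -0.1, -3.0]
grip_width: 0.197
```

```bash
python3 -c "
from h import *
show();goal((435,335,60),-85.3)"
```

```text
t 11.8 p [431.7 335.9 208.1] x [ 0.005  0.003 -1.   ] y [ 0.082 -0.997 -0.003] yawy -85.3 q [0.447 0.376 1.471 0.001 1.289 1.935] F [ 0.9 -0.1 -3. ] w 0.197
shift [ 0.003 -0.001 -0.148] rot [-0.003  0.005 -0.   ]
```

Call:
carry_out --targets '[{"x": 0.003,"y": -0.001,"z": -0.05,"ax": -0.003,"ay": 0.005,"az": 0,"hand": -1},{"x": 0.003,"y": -0.001,"z": -0.1,"ax": -0.003,"ay": 0.005,"az": 0,"hand": -1},{"x": 0.003,"y": -0.001,"z": -0.13,"ax": -0.003,"ay": 0.005,"az": 0,"hand": -1},{"x": 0.003,"y": -0.001,"z": -0.143,"ax": -0.003,"ay": 0.005,"az": 0,"hand": -1},{"x": 0.003,"y": -0.001,"z": -0.146,"ax": -0.003,"ay": 0.005,"az": 0,"hand": -1}]'

```text
time_s: 12.42
eef_pos: [436.2, 333.6, 62.9]
ee_rot: [-0.029, -0.705, -0.028, 0.708]
force: [-0.5, 0.6, -1.7]
grip_width: 0.196
```

Call:
carry_out --targets '[{"x": 0,"y": 0,"z": -0.001,"ax": 0,"ay": 0,"az": 0,"hand": -1},{"x": 0,"y": 0,"z": -0.001,"ax": 0,"ay": 0,"az": 0,"hand": -0.6},{"x": 0,"y": 0,"z": -0.001,"ax": 0,"ay": 0,"az": 0,"hand": 0},{"x": 0,"y": 0,"z": -0.001,"ax": 0,"ay": 0,"az": 0,"hand": 1},{"x": 0,"y": 0,"z": -0.001,"ax": 0,"ay": 0,"az": 0,"hand": 1}]'

```text
time_s: 13.05
eef_pos: [436.5, 333.7, 61.8]
ee_rot: [-0.03, -0.705, -0.028, 0.708]
force: [-0.0, -0.8, 0.3]
grip_width: 0.831
```

Call:
carry_out --targets '[{"x": 0,"y": 0,"z": 0,"ax": 0,"ay": 0,"az": 0,"hand": 1},{"x": 0,"y": 0,"z": 0.02,"ax": 0,"ay": 0,"az": 0,"hand": 1},{"x": 0,"y": 0,"z": 0.05,"ax": 0,"ay": 0,"az": 0,"hand": 1},{"x": 0,"y": 0,"z": 0.08,"ax": 0,"ay": 0,"az": 0,"hand": 1},{"x": 0,"y": 0,"z": 0.12,"ax": 0,"ay": 0,"az": 0,"hand": 1}]'

```text
time_s: 13.68
eef_pos: [436.0, 333.5, 182.2]
ee_rot: [-0.03, -0.705, -0.027, 0.708]
force: [-0.5, -0.2, 0.2]
grip_width: 1.0
```

```bash
python3 -c "
from h import *
show();goal((603,325,140),-97.8)"
```

```text
t 13.68 p [436.  333.5 182.2] x [-0.005 -0.004 -1.   ] y [ 0.081 -0.997  0.003] yawy -85.4 q [ 0.44   0.41   1.492 -0.001  1.246  1.93 ] F [-0.5 -0.2  0.2] w 1.0
shift [ 0.167 -0.009 -0.042] rot [ 0.003 -0.006 -0.217]
```

Call:
carry_out --targets '[{"x": 0.05,"y": -0.003,"z": 0,"ax": 0.003,"ay": -0.006,"az": -0.1,"hand": 1},{"x": 0.1,"y": -0.005,"z": -0.01,"ax": 0.003,"ay": -0.006,"az": -0.217,"hand": 1},{"x": 0.15,"y": -0.008,"z": -0.03,"ax": 0.003,"ay": -0.006,"az": -0.217,"hand": 1},{"x": 0.167,"y": -0.009,"z": -0.042,"ax": 0.003,"ay": -0.006,"az": -0.217,"hand": 1},{"x": 0.167,"y": -0.009,"z": -0.042,"ax": 0.003,"ay": -0.006,"az": -0.217,"hand": 1}]'

```text
time_s: 14.3
eef_pos: [603.5, 324.1, 137.9]
ee_rot: [0.048, -0.705, 0.049, 0.706]
force: [-0.1, -0.6, 0.4]
grip_width: 0.998
```

```bash
python3 -c "
from h import *
show();goal((603.5,325.2,59),-97.8)
a=crop('scene','o7',140,200,340,350,4)
"
```

```text
t 14.3 p [603.5 324.1 137.9] x [-0.001 -0.001 -1.   ] y [-0.137 -0.991  0.001] yawy -97.9 q [ 0.322  0.746  1.06  -0.     1.337  2.03 ] F [-0.1 -0.6  0.4] w 0.998
shift [ 0.     0.001 -0.079] rot [ 0.001 -0.001  0.001]
```

View pics/o7.png

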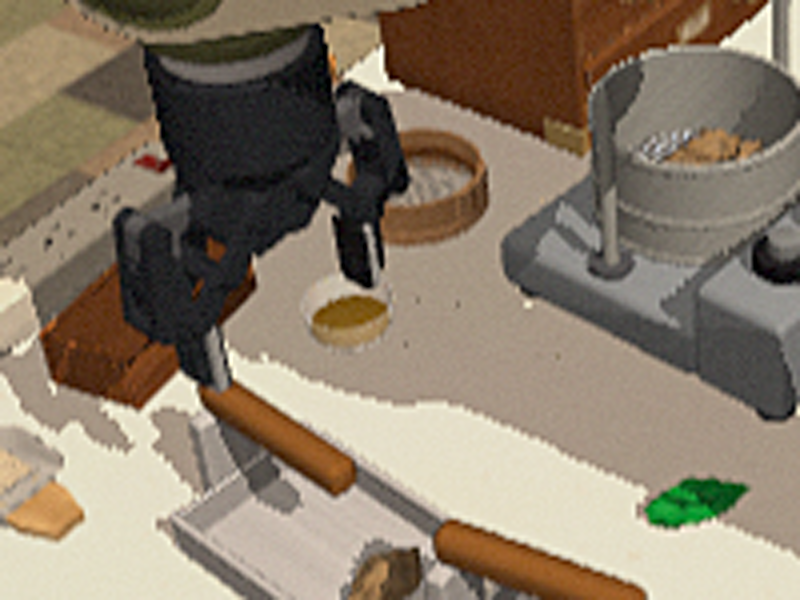

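Call:
carry_out --targets '[{"x": 0,"y": 0.001,"z": -0.04,"ax": 0,"ay": 0,"az": 0,"hand": 1},{"x": 0,"y": 0.001,"z": -0.078,"ax": 0,"ay": 0,"az": 0,"hand": 1},{"x": 0,"y": 0.001,"z": -0.078,"ax": 0,"ay": 0,"az": 0,"hand": 0.5},{"x": 0,"y": 0.001,"z": -0.078,"ax": 0,"ay": 0,"az": 0,"hand": 0},{"x": 0,"y": 0.001,"z": -0.078,"ax": 0,"ay": 0,"az": 0,"hand": -0.3}]'

```text
time_s: 14.98
eef_pos: [604.1, 326.1, 64.1]
ee_rot: [-0.049, 0.707, -0.047, -0.704]
force: [-0.8, -1.7, -0.8]
grip_width: 0.381
```

Call:
carry_out --targets '[{"x": 0,"y": 0,"z": 0,"ax": 0,"ay": 0,"az": 0,"hand": -0.5},{"x": 0,"y": 0,"z": 0,"ax": 0,"ay": 0,"az": 0,"hand": -0.7},{"x": 0,"y": 0,"z": 0,"ax": 0,"ay": 0,"az": 0,"hand": -1},{"x": 0,"y": 0,"z": 0,"ax": 0,"ay": 0,"az": 0,"hand": -1},{"x": 0,"y": 0,"z": 0,"ax": 0,"ay": 0,"az": 0,"hand": -1}]'

```text
time_s: 15.6
eef_pos: [603.9, 326.1, 63.1]
ee_rot: [-0.049, 0.707, -0.048, -0.704]
force: [-1.2, 1.5, 6.5]
grip_width: 0.199
```

```bash
python3 -c "
from h import *
show()"
```

```text
t 15.6 p [603.9 326.1  63.1] x [ 0.004  0.001 -1.   ] y [-0.136 -0.991 -0.002] yawy -97.8 q [ 0.325  0.818  1.131 -0.     1.189  2.032] F [-1.2  1.5  6.5] w 0.199
```

Call:
carry_out --targets '[{"x": 0,"y": 0,"z": 0.012,"ax": 0,"ay": 0,"az": 0,"hand": -1},{"x": 0,"y": 0,"z": 0.035,"ax": 0.007,"ay": 0.05,"az": 0,"hand": -1},{"x": 0,"y": 0,"z": 0.065,"ax": 0.014,"ay": 0.1,"az": 0,"hand": -1},{"x": 0,"y": 0,"z": 0.1,"ax": 0.019,"ay": 0.139,"az": 0,"hand": -1},{"x": 0,"y": 0,"z": 0.13,"ax": 0.019,"ay": 0.139,"az": 0,"hand": -1}]'

```text
time_s: 16.23
eef_pos: [603.6, 325.2, 192.9]
ee_rot: [0.052, -0.655, 0.045, 0.753]
force: [0.8, -0.3, -2.3]
grip_width: 0.194
```

Call:
carry_out --targets '[{"x": 0,"y": 0,"z": 0.03,"ax": 0,"ay": 0,"az": 0,"hand": -1},{"x": 0,"y": 0,"z": 0.06,"ax": 0,"ay": 0,"az": 0.02,"hand": -1},{"x": 0,"y": 0,"z": 0.08,"ax": 0,"ay": 0,"az": 0.06,"hand": -1},{"x": 0,"y": 0,"z": 0.09,"ax": 0,"ay": 0,"az": 0.11,"hand": -1},{"x": 0,"y": 0,"z": 0.09,"ax": 0,"ay": 0,"az": 0.16,"hand": -1}]'

```text
time_s: 16.85
eef_pos: [603.4, 325.5, 282.8]
ee_rot: [-0.009, -0.657, -0.008, 0.754]
force: [-0.6, 0.4, -2.8]
grip_width: 0.199
```

```bash
python3 -c "
from h import *
show()
for a in ((225,-8),(225,8),(130,8)):print(pour(582,14,*a,12,h=63))"
```

```text
t 16.85 p [603.4 325.5 282.8] x [-0.137 -0.003 -0.991] y [ 0.025 -1.    -0.   ] yawy -88.6 q [0.31  0.78  0.637 0.041 1.856 1.864] F [-0.6  0.4 -2.8] w 0.199
[658.38   30.235 277.645]
[641.228  26.589 297.129]
[641.228  26.589 202.129]
```

Call:
carry_out --targets '[{"x": 0.002,"y": -0.009,"z": 0,"ax": 0,"ay": 0,"az": 0.02,"hand": -1},{"x": 0.005,"y": -0.029,"z": 0,"ax": 0,"ay": 0,"az": 0.06,"hand": -1},{"x": 0.01,"y": -0.053,"z": 0,"ax": 0,"ay": 0,"az": 0.1,"hand": -1},{"x": 0.015,"y": -0.083,"z": 0,"ax": 0,"ay": 0,"az": 0.14,"hand": -1},{"x": 0.021,"y": -0.112,"z": 0,"ax": 0,"ay": 0,"az": 0.185,"hand": -1}]'

```text
time_s: 17.48
eef_pos: [624.3, 212.0, 281.6]
ee_rot: [-0.079, -0.653, -0.069, 0.751]
force: [0.3, -0.4, -2.9]
grip_width: 0.198
```

Call:
carry_out --targets '[{"x": 0.005,"y": -0.029,"z": 0,"ax": 0,"ay": 0,"az": 0,"hand": -1},{"x": 0.011,"y": -0.059,"z": 0,"ax": 0,"ay": 0,"az": 0,"hand": -1},{"x": 0.017,"y": -0.088,"z": 0,"ax": 0,"ay": 0,"az": 0,"hand": -1},{"x": 0.022,"y": -0.118,"z": 0,"ax": 0,"ay": 0,"az": 0,"hand": -1},{"x": 0.026,"y": -0.142,"z": 0,"ax": 0,"ay": 0,"az": 0,"hand": -1}]'

```text
time_s: 18.1
eef_pos: [650.3, 69.8, 281.6]
ee_rot: [-0.078, -0.653, -0.068, 0.751]
force: [0.3, -0.1, -3.1]
grip_width: 0.198
```

Call:
carry_out --targets '[{"x": 0.003,"y": -0.018,"z": 0,"ax": 0,"ay": 0,"az": 0,"hand": -1},{"x": 0.006,"y": -0.032,"z": 0,"ax": 0,"ay": 0,"az": 0,"hand": -1},{"x": 0.008,"y": -0.041,"z": 0,"ax": 0,"ay": 0,"az": 0,"hand": -1},{"x": 0.008,"y": -0.041,"z": 0,"ax": 0,"ay": 0,"az": 0,"hand": -1},{"x": 0.008,"y": -0.041,"z": 0,"ax": 0,"ay": 0,"az": 0,"hand": -1}]'

```text
time_s: 18.73
eef_pos: [658.3, 31.3, 281.6]
ee_rot: [-0.079, -0.653, -0.069, 0.75]
force: [-0.2, 0.4, -2.7]
grip_width: 0.198
```

Call:
carry_out --targets '[{"x": -0.004,"y": 0,"z": 0.004,"ax": 0.015,"ay": -0.068,"az": 0,"hand": -1},{"x": -0.008,"y": 0,"z": 0.008,"ax": 0.03,"ay": -0.137,"az": 0,"hand": -1},{"x": -0.012,"y": -0.001,"z": 0.012,"ax": 0.045,"ay": -0.205,"az": 0,"hand": -1},{"x": -0.016,"y": -0.003,"z": 0.015,"ax": 0.059,"ay": -0.274,"az": 0,"hand": -1},{"x": -0.016,"y": -0.003,"z": 0.015,"ax": 0.059,"ay": -0.274,"az": 0,"hand": -1}]'

```text
time_s: 19.35
eef_pos: [641.6, 28.1, 297.6]
ee_rot: [0.068, 0.751, 0.079, -0.652]
force: [0.6, 0.3, -2.3]
grip_width: 0.198
```

```bash
python3 -c "
from h import *
show()
crop('scene','o8',200,130,400,280,4)"
```

```text
t 19.35 p [641.6  28.1 297.6] x [ 0.138  0.03  -0.99 ] y [ 0.208 -0.978 -0.001] yawy -78.0 q [-0.159  0.469  1.111  0.052  1.43   1.198] F [ 0.6  0.3 -2.3] w 0.198
```

View pics/o8.png

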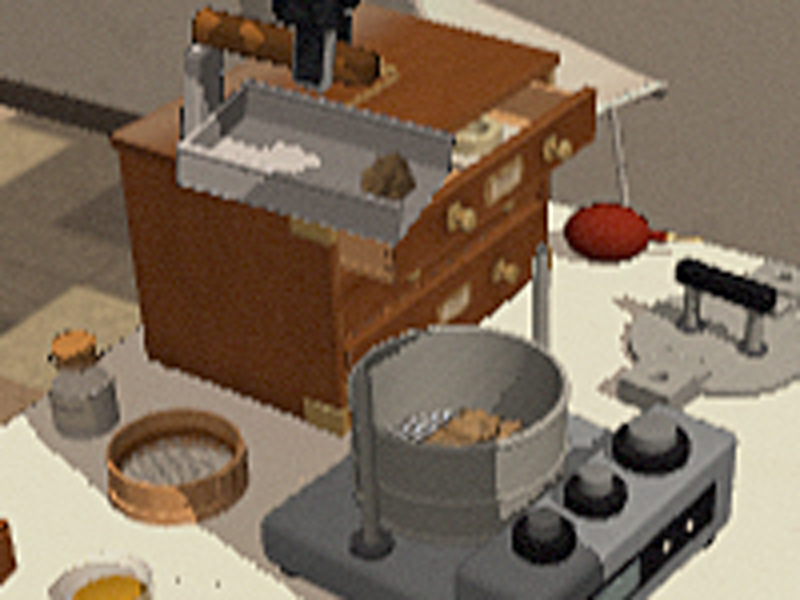

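Call:
carry_out --targets '[{"x": 0,"y": 0,"z": -0.012,"ax": 0,"ay": 0,"az": 0,"hand": -1},{"x": 0,"y": 0,"z": -0.035,"ax": 0,"ay": 0,"az": 0,"hand": -1},{"x": 0,"y": 0,"z": -0.06,"ax": 0,"ay": 0,"az": 0,"hand": -1},{"x": 0,"y": 0,"z": -0.083,"ax": 0,"ay": 0,"az": 0,"hand": -1},{"x": 0,"y": 0,"z": -0.095,"ax": 0,"ay": 0,"az": 0,"hand": -1}]'

```text
time_s: 20.02
eef_pos: [641.9, 28.0, 199.1]
ee_rot: [0.068, 0.75, 0.08, -0.653]
force: [-0.9, 0.5, -1.5]
grip_width: 0.198
```

Call:
carry_out --targets '[{"x": -0.004,"y": -0.001,"z": 0.003,"ax": 0.013,"ay": -0.059,"az": 0,"hand": -1},{"x": -0.009,"y": -0.002,"z": 0.007,"ax": 0.025,"ay": -0.117,"az": 0,"hand": -1},{"x": -0.014,"y": -0.003,"z": 0.01,"ax": 0.038,"ay": -0.176,"az": 0,"hand": -1},{"x": -0.016,"y": -0.003,"z": 0.011,"ax": 0.044,"ay": -0.205,"az": 0,"hand": -1},{"x": -0.018,"y": -0.004,"z": 0.012,"ax": 0.05,"ay": -0.235,"az": 0,"hand": -1}]'

```text
time_s: 20.65
eef_pos: [624.5, 23.7, 213.6]
ee_rot: [0.058, 0.824, 0.087, -0.557]
force: [0.9, -0.0, -1.7]
grip_width: 0.192
```

Call:
carry_out --targets '[{"x": -0.003,"y": -0.001,"z": 0.001,"ax": 0.006,"ay": -0.03,"az": 0,"hand": -1},{"x": -0.005,"y": -0.001,"z": 0.002,"ax": 0.012,"ay": -0.059,"az": 0,"hand": -1},{"x": -0.008,"y": -0.002,"z": 0.004,"ax": 0.019,"ay": -0.088,"az": 0,"hand": -1},{"x": -0.01,"y": -0.002,"z": 0.005,"ax": 0.025,"ay": -0.117,"az": 0,"hand": -1},{"x": -0.012,"y": -0.002,"z": 0.006,"ax": 0.029,"ay": -0.137,"az": 0,"hand": -1}]'

```text
time_s: 21.28
eef_pos: [612.1, 21.7, 219.7]
ee_rot: [0.052, 0.861, 0.091, -0.497]
force: [0.7, -0.0, -1.7]
grip_width: 0.198
```

Call:
carry_out --targets '[{"x": 0,"y": 0,"z": 0,"ax": 0,"ay": 0,"az": 0,"hand": -1},{"x": 0,"y": 0,"z": 0,"ax": 0,"ay": 0,"az": 0,"hand": -1},{"x": -0.003,"y": -0.001,"z": 0.001,"ax": 0.008,"ay": -0.04,"az": 0,"hand": -1},{"x": -0.005,"y": -0.001,"z": 0.002,"ax": 0.015,"ay": -0.07,"az": 0,"hand": -1},{"x": -0.005,"y": -0.001,"z": 0.002,"ax": 0.015,"ay": -0.07,"az": 0,"hand": -1}]'

```text
time_s: 21.9
eef_pos: [607.2, 20.6, 221.6]
ee_rot: [0.048, 0.878, 0.093, -0.467]
force: [0.4, -1.0, -1.3]
grip_width: 0.196
```

```bash
python3 -c "
from h import *
show();goal((659,33,307),-78)
crop('scene','o9',200,130,400,280,4)"
```

```text
t 21.9 p [607.2  20.6 221.6] x [ 0.546  0.117 -0.829] y [ 0.208 -0.978 -0.002] yawy -78.0 q [-0.271  0.24   1.741  0.432  0.669  0.816] F [ 0.4 -1.  -1.3] w 0.196
shift [0.052 0.012 0.085] rot [-0.125  0.58   0.   ]
```

View pics/o9.png

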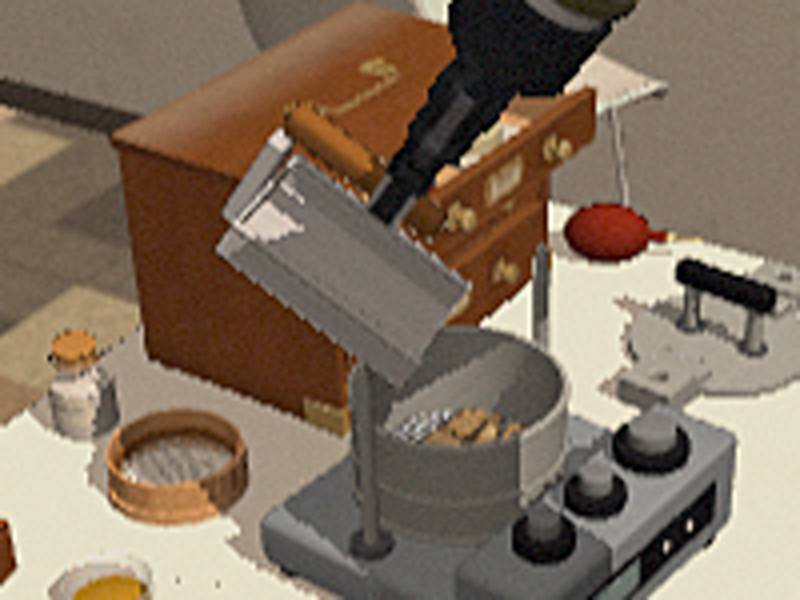

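Call:
carry_out --targets '[{"x": 0.01,"y": 0.002,"z": 0.03,"ax": -0.021,"ay": 0.098,"az": 0,"hand": -1},{"x": 0.02,"y": 0.004,"z": 0.06,"ax": -0.05,"ay": 0.22,"az": 0,"hand": -1},{"x": 0.035,"y": 0.007,"z": 0.08,"ax": -0.085,"ay": 0.39,"az": 0,"hand": -1},{"x": 0.045,"y": 0.01,"z": 0.085,"ax": -0.12,"ay": 0.55,"az": 0,"hand": -1},{"x": 0.052,"y": 0.012,"z": 0.085,"ax": -0.125,"ay": 0.58,"az": 0,"hand": -1}]'

```text
time_s: 22.58
eef_pos: [660.9, 33.1, 305.9]
ee_rot: [-0.074, -0.702, -0.073, 0.704]
force: [-0.1, -0.4, -2.5]
grip_width: 0.196
```

Call:
carry_out --targets '[{"x": -0.004,"y": 0.02,"z": 0,"ax": 0,"ay": 0,"az": -0.06,"hand": -1},{"x": -0.01,"y": 0.055,"z": 0,"ax": 0,"ay": 0,"az": -0.12,"hand": -1},{"x": -0.017,"y": 0.09,"z": 0,"ax": 0,"ay": 0,"az": -0.2,"hand": -1},{"x": -0.023,"y": 0.125,"z": 0,"ax": 0,"ay": 0,"az": -0.28,"hand": -1},{"x": -0.03,"y": 0.16,"z": 0,"ax": 0,"ay": 0,"az": -0.346,"hand": -1}]'

```text
time_s: 23.2
eef_pos: [629.4, 193.9, 306.6]
ee_rot: [-0.049, 0.706, -0.05, -0.705]
force: [0.4, -0.1, -0.4]
grip_width: 0.198
```

Call:
carry_out --targets '[{"x": -0.006,"y": 0.035,"z": -0.01,"ax": 0,"ay": 0,"az": 0,"hand": -1},{"x": -0.012,"y": 0.07,"z": -0.03,"ax": 0,"ay": 0,"az": 0,"hand": -1},{"x": -0.018,"y": 0.1,"z": -0.06,"ax": 0,"ay": 0,"az": 0,"hand": -1},{"x": -0.022,"y": 0.12,"z": -0.09,"ax": 0,"ay": 0,"az": 0,"hand": -1},{"x": -0.025,"y": 0.133,"z": -0.13,"ax": 0,"ay": 0,"az": 0,"hand": -1}]'

```text
time_s: 23.82
eef_pos: [604.6, 327.0, 176.2]
ee_rot: [-0.048, 0.706, -0.048, -0.705]
force: [-0.5, -0.5, -2.3]
grip_width: 0.198
```

```bash
python3 -c "
from h import *
show();goal((604,326,64.5),-97.8)"
```

```text
t 23.82 p [604.6 327.  176.2] x [ 0.002 -0.    -1.   ] y [-0.136 -0.991  0.   ] yawy -97.8 q [ 0.326  0.722  1.002 -0.001  1.416  2.034] F [-0.5 -0.5 -2.3] w 0.198
shift [-0.001 -0.001 -0.112] rot [0.    0.002 0.   ]
```

Call:
carry_out --targets '[{"x": -0.001,"y": -0.001,"z": -0.04,"ax": 0,"ay": 0.002,"az": 0,"hand": -1},{"x": -0.001,"y": -0.001,"z": -0.08,"ax": 0,"ay": 0.002,"az": 0,"hand": -1},{"x": -0.001,"y": -0.001,"z": -0.1,"ax": 0,"ay": 0.002,"az": 0,"hand": -1},{"x": -0.001,"y": -0.001,"z": -0.11,"ax": 0,"ay": 0.002,"az": 0,"hand": -1},{"x": -0.001,"y": -0.001,"z": -0.112,"ax": 0,"ay": 0.002,"az": 0,"hand": -1}]'

```text
time_s: 24.45
eef_pos: [603.5, 324.8, 64.6]
ee_rot: [0.048, -0.705, 0.049, 0.706]
force: [-0.0, 0.9, -1.8]
grip_width: 0.195
```

Call:
carry_out --targets '[{"x": 0,"y": 0,"z": -0.001,"ax": 0,"ay": 0,"az": 0,"hand": -1},{"x": 0,"y": 0,"z": -0.001,"ax": 0,"ay": 0,"az": 0,"hand": -0.6},{"x": 0,"y": 0,"z": -0.001,"ax": 0,"ay": 0,"az": 0,"hand": 0},{"x": 0,"y": 0,"z": -0.001,"ax": 0,"ay": 0,"az": 0,"hand": 1},{"x": 0,"y": 0,"z": -0.001,"ax": 0,"ay": 0,"az": 0,"hand": 1}]'

```text
time_s: 25.08
eef_pos: [603.5, 324.7, 63.9]
ee_rot: [0.048, -0.705, 0.048, 0.706]
force: [0.5, 0.1, -0.3]
grip_width: 0.825
```

Call:
carry_out --targets '[{"x": 0,"y": 0,"z": 0,"ax": 0,"ay": 0,"az": 0,"hand": 1},{"x": 0,"y": 0,"z": 0.03,"ax": 0,"ay": 0,"az": 0,"hand": 1},{"x": 0,"y": 0,"z": 0.08,"ax": 0,"ay": 0,"az": 0,"hand": 1},{"x": 0,"y": 0,"z": 0.14,"ax": 0,"ay": 0,"az": 0,"hand": 1},{"x": 0,"y": 0,"z": 0.2,"ax": 0,"ay": 0,"az": 0,"hand": 1}]'

```text
time_s: 25.7
eef_pos: [603.0, 324.6, 265.7]
ee_rot: [0.048, -0.705, 0.048, 0.706]
force: [0.3, 1.0, -0.1]
grip_width: 0.997
```

Call:
carry_out --targets '[{"x": -0.24,"y": -0.2,"z": 0,"ax": 0,"ay": 0,"az": 0.05,"hand": 1},{"x": -0.24,"y": -0.2,"z": 0,"ax": 0,"ay": 0,"az": 0.05,"hand": 1},{"x": -0.24,"y": -0.2,"z": 0,"ax": 0,"ay": 0,"az": 0.05,"hand": 1},{"x": -0.24,"y": -0.2,"z": 0,"ax": 0,"ay": 0,"az": 0.05,"hand": 1},{"x": -0.24,"y": -0.2,"z": 0,"ax": 0,"ay": 0,"az": 0.05,"hand": 1}]'

```text
time_s: 26.32
eef_pos: [361.6, 123.7, 263.7]
ee_rot: [0.03, -0.706, 0.031, 0.707]
force: [0.0, -1.7, -0.2]
grip_width: 1.0
```

Call:
carry_out --targets '[{"x": -0.03,"y": -0.31,"z": 0,"ax": 0,"ay": 0,"az": 0,"hand": 1},{"x": -0.03,"y": -0.31,"z": 0,"ax": 0,"ay": 0,"az": 0,"hand": 1},{"x": -0.03,"y": -0.31,"z": 0,"ax": 0,"ay": 0,"az": 0,"hand": 1},{"x": -0.03,"y": -0.31,"z": 0,"ax": 0,"ay": 0,"az": 0,"hand": 1},{"x": -0.03,"y": -0.31,"z": 0,"ax": 0,"ay": 0,"az": 0,"hand": 1}]'

```text
time_s: 26.95
eef_pos: [332.7, -187.4, 264.1]
ee_rot: [0.03, -0.706, 0.031, 0.707]
force: [1.3, -0.7, -0.6]
grip_width: 0.998
```

```bash
python3 -c "
from h import *
show()
a=crop('top','x1',168,170,368,290,4);b=crop('top','x2',380,215,480,285,4);c=crop('scene','x3',340,175,440,245,4)
s=crop('scene','x4',160,220,360,380,4)
a=cv2.resize(a,(400,240));s=cv2.resize(s,(400,320));
cv2.imwrite('pics/o10.png',np.hstack([np.vstack([a,s]),np.vstack([b,c])]))"
```

```text
t 26.95 p [ 332.7 -187.4  264.1] x [-0.001 -0.001 -1.   ] y [-0.087 -0.996  0.001] yawy -95.0 q [-0.822 -0.039  1.818 -0.002  1.362  0.837] F [ 1.3 -0.7 -0.6] w 0.998
```

View pics/o10.png

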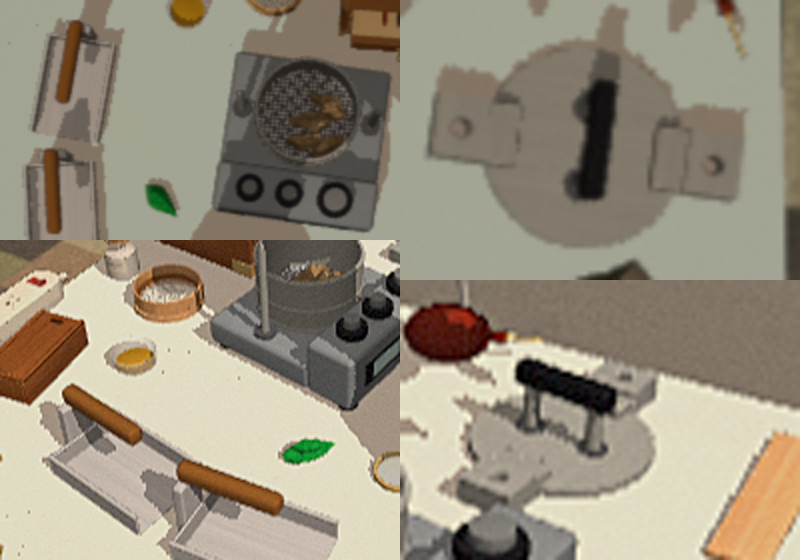

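Run:
```python
from h import *
t=viewer.capture("top");s=viewer.capture("scene")
L=[]
for n,im,z in(("top",t,172),("scene",s,172)):
    for y in(84,-84):
        u=proj(n,T([560.5,15.5],-.123,[[0,y,z]]))[0].round().astype(int);x0,y0=u[0]-15,u[1]-11
        print(n,y,x0,y0)
        L.append(cv2.resize(im[y0:y0+23,x0:x0+30],None,fx=13,fy=13,interpolation=cv2.INTER_CUBIC))
o=np.vstack([np.hstack(L[:2]),np.hstack(L[2:])]);print(o.shape);cv2.imwrite("pics/o11.png",o)
```

```text
top 84 272 205
top -84 341 215
scene 84 277 210
scene -84 322 179
(598, 780, 3)
```

View pics/o11.png

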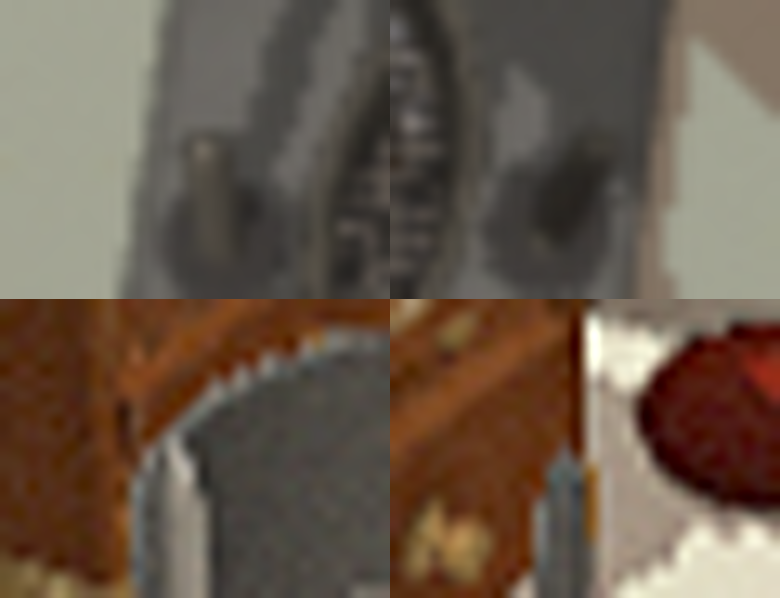

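Run:
```python
from h import *
from scipy.optimize import least_squares
np.set_printoptions(precision=2,suppress=True)
O=[("top",84,un(202,150,272,205,13)),("top",-84,un(209,148,341,215,13)),("scene",84,un(175,148,277,210,13)),("scene",-84,un(177,158,322,179,13))]
for n,y,u in O: print(n,y,ray(n,u,171))
f=lambda q,O=O:np.concatenate([proj(n,T(q[:2],q[2],[[0,y,171]]))[0]-u for n,y,u in O])
for S in (O,O[:2],O[2:]):
    r=least_squares(f,[560,15,-.12],args=(S,));print(r.x,np.degrees(r.x[2]),r.fun)
# plate from top & scene (first images): holes top z=20
g=lambda u,v,z:ray("top",un(u,v,380,215,4),z)
h=[g(459-400,128,20),g(713-400,165,20)];print("plate holes top",h,(h[0]+h[1])/2)
A,B=g(203,84,61),g(190,196,61);print("handle top",(A+B)/2)
k=lambda u,v,z:ray("scene",un(u,v,340,175,4),z)
A,B=k(523-400,370-280,52),k(610-400,400-280,52);print("handle scene",A,B,(A+B)/2)
goal((509.6,-264.5,110),-97.4)
```

```text
top 84 [571.56  99.13 171.  ]
top -84 [551.16 -68.27 171.  ]
scene 84 [575.54  98.89 171.  ]
scene -84 [553.98 -66.66 171.  ]
[562.97  16.05  -0.12] -7.118662894942619 [-0.09 -0.75 -0.4  -0.59  0.7   0.38  0.64  0.03]
[561.36  15.43  -0.12] -6.9502782647251 [ 0.13  0.02 -0.13 -0.02]
[564.8   15.99  -0.13] -7.243430423605608 [-0.05  0.11  0.05 -0.15]
plate holes top [array([ 520.09, -180.78,   20.  ]), array([ 499.03, -348.24,   20.  ])] [ 509.56 -264.51   20.  ]
handle top [ 509.64 -263.33   61.  ]
handle scene [ 548.35 -268.26   52.  ] [ 477.78 -260.4    52.  ] [ 513.06 -264.33   52.  ]
shift [ 0.18 -0.08 -0.15] rot [ 0.   -0.   -0.04]
```

Call:
carry_out --targets '[{"x": 0.06,"y": -0.026,"z": -0.03,"ax": 0,"ay": 0,"az": -0.04,"hand": 1},{"x": 0.12,"y": -0.052,"z": -0.07,"ax": 0,"ay": 0,"az": -0.04,"hand": 1},{"x": 0.178,"y": -0.077,"z": -0.11,"ax": 0,"ay": 0,"az": -0.04,"hand": 1},{"x": 0.178,"y": -0.077,"z": -0.15,"ax": 0,"ay": 0,"az": -0.04,"hand": 1},{"x": 0.178,"y": -0.077,"z": -0.15,"ax": 0,"ay": 0,"az": -0.04,"hand": 1}]'

```text
time_s: 27.88
eef_pos: [511.2, -259.6, 109.4]
ee_rot: [0.045, -0.703, 0.042, 0.709]
force: [1.0, 0.7, 0.6]
grip_width: 0.998
```

```bash
python3 -c "
from h import *
show();goal((511,-264.3,36),-97.2)"
```

```text
t 27.88 p [ 511.2 -259.6  109.4] x [-0.008  0.005 -1.   ] y [-0.123 -0.992 -0.004] yawy -97.1 q [-0.674  0.541  1.494 -0.002  1.116  1.022] F [1.  0.7 0.6] w 0.998
shift [-0.    -0.005 -0.073] rot [-0.005 -0.008 -0.002]
```

Call:
carry_out --targets '[{"x": 0,"y": -0.005,"z": -0.03,"ax": -0.005,"ay": -0.008,"az": 0,"hand": 1},{"x": 0,"y": -0.005,"z": -0.06,"ax": -0.005,"ay": -0.008,"az": 0,"hand": 1},{"x": 0,"y": -0.005,"z": -0.073,"ax": -0.005,"ay": -0.008,"az": 0,"hand": 1},{"x": 0,"y": -0.005,"z": -0.073,"ax": -0.005,"ay": -0.008,"az": 0,"hand": 0.5},{"x": 0,"y": -0.005,"z": -0.073,"ax": -0.005,"ay": -0.008,"az": 0,"hand": 0}]'

```text
time_s: 28.5
eef_pos: [512.0, -267.6, 42.4]
ee_rot: [-0.042, 0.709, -0.047, -0.703]
force: [0.0, 0.6, -0.7]
grip_width: 0.603
```

```bash
python3 -c "
from h import *
show();goal((511,-264.3,36),-97.2)"
```

```text
t 28.5 p [ 512.  -267.6   42.4] x [ 0.008 -0.007 -1.   ] y [-0.126 -0.992  0.006] yawy -97.2 q [-0.684  0.63   1.546 -0.     0.955  1.013] F [ 0.   0.6 -0.7] w 0.603
shift [-0.001  0.003 -0.006] rot [0.007 0.008 0.001]
```

Call:
carry_out --targets '[{"x": 0,"y": 0,"z": 0,"ax": 0,"ay": 0,"az": 0,"hand": 0},{"x": 0,"y": 0,"z": 0,"ax": 0,"ay": 0,"az": 0,"hand": 0}]'

```text
time_s: 28.75
eef_pos: [511.5, -267.4, 41.2]
ee_rot: [-0.043, 0.708, -0.047, -0.703]
force: [0.6, 0.2, -0.5]
grip_width: 0.502
```

```bash
python3 -c "
from h import *
show();goal((511,-264.3,36),-97.2)"
```

```text
t 28.75 p [ 511.5 -267.4   41.2] x [ 0.007 -0.006 -1.   ] y [-0.126 -0.992  0.005] yawy -97.3 q [-0.685  0.632  1.547 -0.     0.954  1.013] F [ 0.6  0.2 -0.5] w 0.502
shift [-0.001  0.003 -0.005] rot [0.006 0.007 0.001]
```

Call:
carry_out --targets '[{"x": 0,"y": 0.003,"z": -0.005,"ax": 0.006,"ay": 0.007,"az": 0.001,"hand": 0},{"x": 0,"y": 0.003,"z": -0.005,"ax": 0.006,"ay": 0.007,"az": 0.001,"hand": 0},{"x": 0,"y": 0.003,"z": -0.005,"ax": 0.006,"ay": 0.007,"az": 0.001,"hand": 0}]'

```text
time_s: 29.12
eef_pos: [511.3, -264.3, 35.5]
ee_rot: [0.045, -0.705, 0.044, 0.706]
force: [0.0, -0.8, 0.0]
grip_width: 0.497
```

```bash
python3 -c "
from h import *
show();goal((511,-264.3,36),-97.2)"
```

```text
t 29.12 p [ 511.3 -264.3   35.5] x [-0.001  0.001 -1.   ] y [-0.125 -0.992 -0.001] yawy -97.2 q [-0.68   0.642  1.547 -0.     0.954  1.016] F [ 0.  -0.8  0. ] w 0.497
shift [-0.    -0.     0.001] rot [-0.001 -0.001 -0.   ]
```

Call:
carry_out --targets '[{"x": 0,"y": 0,"z": 0,"ax": 0,"ay": 0,"az": 0,"hand": -0.3},{"x": 0,"y": 0,"z": 0,"ax": 0,"ay": 0,"az": 0,"hand": -0.5},{"x": 0,"y": 0,"z": 0,"ax": 0,"ay": 0,"az": 0,"hand": -0.7},{"x": 0,"y": 0,"z": 0,"ax": 0,"ay": 0,"az": 0,"hand": -1},{"x": 0,"y": 0,"z": 0,"ax": 0,"ay": 0,"az": 0,"hand": -1}]'

```text
time_s: 29.75
eef_pos: [511.4, -264.3, 35.9]
ee_rot: [0.045, -0.705, 0.044, 0.706]
force: [-1.1, 1.2, 3.7]
grip_width: 0.17
```

Call:
carry_out --targets '[{"x": 0,"y": 0,"z": 0,"ax": 0,"ay": 0,"az": 0,"hand": -1},{"x": 0,"y": 0,"z": 0,"ax": 0,"ay": 0,"az": 0,"hand": -1},{"x": 0,"y": 0,"z": 0,"ax": 0,"ay": 0,"az": 0,"hand": -1}]' --grip_force 90

```text
time_s: 30.12
eef_pos: [511.5, -264.4, 35.9]
ee_rot: [0.045, -0.705, 0.044, 0.706]
force: [-1.1, 1.8, 4.9]
grip_width: 0.171
```

```bash
python3 -c "
from h import *
show()"
```

```text
t 30.12 p [ 511.5 -264.4   35.9] x [-0.001  0.    -1.   ] y [-0.125 -0.992 -0.   ] yawy -97.2 q [-0.68   0.641  1.547 -0.     0.954  1.016] F [-1.1  1.8  4.9] w 0.171
```

Call:
carry_out --targets '[{"x": 0,"y": 0,"z": 0.015,"ax": 0,"ay": 0,"az": 0,"hand": -1},{"x": 0,"y": 0,"z": 0.05,"ax": 0,"ay": 0,"az": 0,"hand": -1},{"x": 0,"y": 0,"z": 0.09,"ax": 0,"ay": 0,"az": 0,"hand": -1},{"x": 0,"y": 0,"z": 0.13,"ax": 0,"ay": 0,"az": 0,"hand": -1},{"x": 0,"y": 0,"z": 0.17,"ax": 0,"ay": 0,"az": 0,"hand": -1}]'

```text
time_s: 30.75
eef_pos: [510.9, -264.1, 207.1]
ee_rot: [0.045, -0.705, 0.044, 0.706]
force: [-0.4, -0.1, -3.6]
grip_width: 0.166
```

Call:
carry_out --targets '[{"x": 0,"y": 0.01,"z": 0.03,"ax": 0,"ay": 0,"az": 0,"hand": -1},{"x": 0,"y": 0.03,"z": 0.045,"ax": 0,"ay": 0,"az": 0,"hand": -1},{"x": 0,"y": 0.06,"z": 0.045,"ax": 0,"ay": 0,"az": 0,"hand": -1},{"x": 0,"y": 0.09,"z": 0.045,"ax": 0,"ay": 0,"az": 0,"hand": -1},{"x": 0,"y": 0.12,"z": 0.045,"ax": 0,"ay": 0,"az": 0,"hand": -1}]'

```text
time_s: 31.38
eef_pos: [510.7, -142.3, 249.9]
ee_rot: [0.045, -0.705, 0.044, 0.707]
force: [-0.5, -0.6, -3.1]
grip_width: 0.164
```

Call:
carry_out --targets '[{"x": 0,"y": 0.035,"z": 0,"ax": 0,"ay": 0,"az": 0,"hand": -1},{"x": 0,"y": 0.07,"z": 0,"ax": 0,"ay": 0,"az": 0,"hand": -1},{"x": 0,"y": 0.105,"z": 0,"ax": 0,"ay": 0,"az": 0,"hand": -1},{"x": 0,"y": 0.14,"z": 0,"ax": 0,"ay": 0,"az": 0,"hand": -1},{"x": 0.01,"y": 0.16,"z": 0,"ax": 0,"ay": 0,"az": 0,"hand": -1}]'

```text
time_s: 32.0
eef_pos: [520.2, 18.1, 250.1]
ee_rot: [0.044, -0.705, 0.043, 0.707]
force: [0.9, 0.2, -4.5]
grip_width: 0.172
```

Call:
carry_out --targets '[{"x": 0.015,"y": 0,"z": 0,"ax": 0,"ay": 0,"az": 0,"hand": -1},{"x": 0.03,"y": 0,"z": 0,"ax": 0,"ay": 0,"az": 0,"hand": -1},{"x": 0.041,"y": 0,"z": 0,"ax": 0,"ay": 0,"az": 0,"hand": -1},{"x": 0.041,"y": 0,"z": 0,"ax": 0,"ay": 0,"az": 0,"hand": -1},{"x": 0.041,"y": 0,"z": 0,"ax": 0,"ay": 0,"az": 0,"hand": -1}]'

```text
time_s: 32.62
eef_pos: [561.8, 15.8, 250.5]
ee_rot: [0.045, -0.705, 0.044, 0.706]
force: [0.2, 0.7, -5.0]
grip_width: 0.164
```

```bash
python3 -c "
from h import *
show();goal((563.2,15.6,220),-97.1)"
```

```text
t 32.62 p [561.8  15.8 250.5] x [-0.002  0.001 -1.   ] y [-0.125 -0.992 -0.001] yawy -97.2 q [-0.18   0.384  1.349  0.     1.411  1.516] F [ 0.2  0.7 -5. ] w 0.164
shift [ 0.001 -0.    -0.03 ] rot [-0.001 -0.002  0.002]
```

Call:
carry_out --targets '[{"x": 0.001,"y": 0,"z": -0.015,"ax": -0.001,"ay": -0.002,"az": 0.001,"hand": -1},{"x": 0.001,"y": 0,"z": -0.03,"ax": -0.001,"ay": -0.002,"az": 0.001,"hand": -1},{"x": 0.001,"y": 0,"z": -0.036,"ax": -0.001,"ay": -0.002,"az": 0.001,"hand": -1},{"x": 0.001,"y": 0,"z": -0.037,"ax": -0.001,"ay": -0.002,"az": 0.001,"hand": -1},{"x": 0.001,"y": 0,"z": -0.037,"ax": -0.001,"ay": -0.002,"az": 0.001,"hand": -1}]'

```text
time_s: 33.25
eef_pos: [563.5, 15.7, 214.0]
ee_rot: [-0.044, 0.706, -0.044, -0.705]
force: [0.9, -0.4, -4.3]
grip_width: 0.169
```

```bash
python3 -c "
from h import *
show();goal((563.2,15.6,200),-97.1)"
```

```text
t 33.25 p [563.5  15.7 214. ] x [ 0.002 -0.    -1.   ] y [-0.124 -0.992  0.   ] yawy -97.1 q [-0.18   0.41   1.406 -0.     1.323  1.516] F [ 0.9 -0.4 -4.3] w 0.169
shift [-0.    -0.    -0.014] rot [0.001 0.002 0.001]
```

Call:
carry_out --targets '[{"x": 0,"y": 0,"z": -0.003,"ax": 0.001,"ay": 0.002,"az": 0,"hand": -1},{"x": 0,"y": 0,"z": -0.006,"ax": 0.001,"ay": 0.002,"az": 0,"hand": -1},{"x": 0,"y": 0,"z": -0.008,"ax": 0.001,"ay": 0.002,"az": 0,"hand": -1},{"x": 0,"y": 0,"z": -0.01,"ax": 0.001,"ay": 0.002,"az": 0,"hand": -1},{"x": 0,"y": 0,"z": -0.01,"ax": 0.001,"ay": 0.002,"az": 0,"hand": -1}]'

```text
time_s: 33.88
eef_pos: [563.3, 15.7, 203.5]
ee_rot: [0.044, -0.705, 0.044, 0.706]
force: [-0.9, 0.8, -3.8]
grip_width: 0.173
```

Call:
carry_out --targets '[{"x": 0,"y": 0,"z": -0.002,"ax": 0,"ay": 0,"az": 0,"hand": -1},{"x": 0,"y": 0,"z": -0.003,"ax": 0,"ay": 0,"az": 0,"hand": -1},{"x": 0,"y": 0,"z": -0.004,"ax": 0,"ay": 0,"az": 0,"hand": -1},{"x": 0,"y": 0,"z": -0.005,"ax": 0,"ay": 0,"az": 0,"hand": -1},{"x": 0,"y": 0,"z": -0.005,"ax": 0,"ay": 0,"az": 0,"hand": -1}]'

```text
time_s: 34.5
eef_pos: [563.3, 15.7, 198.6]
ee_rot: [0.044, -0.705, 0.044, 0.706]
force: [0.4, 0.0, -4.7]
grip_width: 0.168
```

```bash
python3 -c "
from h import *
show();print(ctrl.sense()['wrist_torque'])"
```

```text
t 34.5 p [563.3  15.7 198.6] x [-0.001  0.001 -1.   ] y [-0.124 -0.992 -0.   ] yawy -97.1 q [-0.18   0.424  1.427  0.     1.291  1.515] F [ 0.4  0.  -4.7] w 0.168
[-0.019 -0.045  0.023]
```

Call:
carry_out --targets '[{"x": 0,"y": 0,"z": -0.002,"ax": 0,"ay": 0,"az": 0,"hand": -1},{"x": 0,"y": 0,"z": -0.004,"ax": 0,"ay": 0,"az": 0,"hand": -1},{"x": 0,"y": 0,"z": -0.006,"ax": 0,"ay": 0,"az": 0,"hand": -1},{"x": 0,"y": 0,"z": -0.007,"ax": 0,"ay": 0,"az": 0,"hand": -1},{"x": 0,"y": 0,"z": -0.007,"ax": 0,"ay": 0,"az": 0,"hand": -1}]'

```text
time_s: 35.12
eef_pos: [563.2, 15.7, 191.5]
ee_rot: [0.044, -0.705, 0.044, 0.706]
force: [-0.9, 0.7, -4.8]
grip_width: 0.167
```

Call:
carry_out --targets '[{"x": 0,"y": 0,"z": -0.002,"ax": 0,"ay": 0,"az": 0,"hand": -1},{"x": 0,"y": 0,"z": -0.004,"ax": 0,"ay": 0,"az": 0,"hand": -1},{"x": 0,"y": 0,"z": -0.006,"ax": 0,"ay": 0,"az": 0,"hand": -1},{"x": 0,"y": 0,"z": -0.008,"ax": 0,"ay": 0,"az": 0,"hand": -1},{"x": 0,"y": 0,"z": -0.008,"ax": 0,"ay": 0,"az": 0,"hand": -1}]'

```text
time_s: 35.75
eef_pos: [563.2, 15.7, 183.4]
ee_rot: [0.044, -0.705, 0.044, 0.706]
force: [-0.7, 0.3, -4.7]
grip_width: 0.166
```

```bash
python3 -c "
from h import *
show();print(ctrl.sense()['wrist_torque'])"
```

```text
t 35.75 p [563.2  15.7 183.4] x [-0.001  0.001 -1.   ] y [-0.124 -0.992 -0.   ] yawy -97.1 q [-0.18   0.437  1.449  0.     1.257  1.515] F [-0.7  0.3 -4.7] w 0.166
[0.065 0.111 0.061]
```

Call:
carry_out --targets '[{"x": 0,"y": 0,"z": -0.004,"ax": 0,"ay": 0,"az": 0,"hand": -1},{"x": 0,"y": 0,"z": -0.008,"ax": 0,"ay": 0,"az": 0,"hand": -1},{"x": 0,"y": 0,"z": -0.012,"ax": 0,"ay": 0,"az": 0,"hand": -1},{"x": 0,"y": 0,"z": -0.015,"ax": 0,"ay": 0,"az": 0,"hand": -1},{"x": 0,"y": 0,"z": -0.015,"ax": 0,"ay": 0,"az": 0,"hand": -1}]'

```text
time_s: 36.38
eef_pos: [563.2, 15.7, 168.3]
ee_rot: [0.044, -0.705, 0.044, 0.706]
force: [-0.4, 0.9, -5.1]
grip_width: 0.17
```

Call:
carry_out --targets '[{"x": 0,"y": 0,"z": -0.004,"ax": 0,"ay": 0,"az": 0,"hand": -1},{"x": 0,"y": 0,"z": -0.008,"ax": 0,"ay": 0,"az": 0,"hand": -1},{"x": 0,"y": 0,"z": -0.011,"ax": 0,"ay": 0,"az": 0,"hand": -1},{"x": 0,"y": 0,"z": -0.014,"ax": 0,"ay": 0,"az": 0,"hand": -1},{"x": 0,"y": 0,"z": -0.015,"ax": 0,"ay": 0,"az": 0,"hand": -1}]'

```text
time_s: 37.0
eef_pos: [563.3, 15.7, 153.4]
ee_rot: [0.044, -0.705, 0.044, 0.706]
force: [-1.0, 0.1, -4.0]
grip_width: 0.171
```

Call:
carry_out --targets '[{"x": 0,"y": 0,"z": -0.001,"ax": 0,"ay": 0,"az": 0,"hand": -1},{"x": 0,"y": 0,"z": -0.002,"ax": 0,"ay": 0,"az": 0,"hand": -1},{"x": 0,"y": 0,"z": -0.002,"ax": 0,"ay": 0,"az": 0,"hand": -1}]'

```text
time_s: 37.38
eef_pos: [563.3, 15.7, 151.6]
ee_rot: [0.044, -0.705, 0.044, 0.706]
force: [-0.0, 1.3, -4.7]
grip_width: 0.173
```

```bash
python3 -c "
from h import *
show();print(ctrl.sense()['wrist_torque'])"
```

```text
t 37.38 p [563.3  15.7 151.6] x [-0.001  0.001 -1.   ] y [-0.124 -0.992 -0.001] yawy -97.1 q [-0.18   0.469  1.489  0.001  1.185  1.515] F [-0.   1.3 -4.7] w 0.173
[0.192 0.121 0.12 ]
```

Nearly seated; go on by millimetres until the force changes.

Call:
carry_out --targets '[{"x": 0,"y": 0,"z": -0.001,"ax": 0,"ay": 0,"az": 0,"hand": -1},{"x": 0,"y": 0,"z": -0.001,"ax": 0,"ay": 0,"az": 0,"hand": -1},{"x": 0,"y": 0,"z": -0.001,"ax": 0,"ay": 0,"az": 0,"hand": -1}]'

```text
time_s: 37.75
eef_pos: [563.3, 15.8, 151.0]
ee_rot: [0.044, -0.705, 0.044, 0.706]
force: [-3.1, 3.0, 0.4]
grip_width: 0.169
```

Call:
carry_out --targets '[{"x": 0,"y": 0,"z": -0.001,"ax": 0,"ay": 0,"az": 0,"hand": -1},{"x": 0,"y": 0,"z": -0.001,"ax": 0,"ay": 0,"az": 0,"hand": -1},{"x": 0,"y": 0,"z": -0.001,"ax": 0,"ay": 0,"az": 0,"hand": -1}]'

```text
time_s: 38.12
eef_pos: [563.4, 15.8, 150.9]
ee_rot: [0.044, -0.706, 0.044, 0.706]
force: [-7.3, 2.7, 9.3]
grip_width: 0.166
```

Call:
carry_out --targets '[{"x": 0,"y": 0,"z": 0.001,"ax": 0,"ay": 0,"az": 0,"hand": -0.9},{"x": 0,"y": 0,"z": 0.001,"ax": 0,"ay": 0,"az": 0,"hand": -0.5},{"x": 0,"y": 0,"z": 0.001,"ax": 0,"ay": 0,"az": 0,"hand": 0},{"x": 0,"y": 0,"z": 0.001,"ax": 0,"ay": 0,"az": 0,"hand": 0},{"x": 0,"y": 0,"z": 0.001,"ax": 0,"ay": 0,"az": 0,"hand": 0}]'

```text
time_s: 38.75
eef_pos: [563.4, 15.6, 150.7]
ee_rot: [0.044, -0.705, 0.044, 0.706]
force: [0.7, -0.1, 0.9]
grip_width: 0.499
```

Call:
carry_out --targets '[{"x": 0,"y": 0,"z": 0.01,"ax": 0,"ay": 0,"az": 0,"hand": 0},{"x": 0,"y": 0,"z": 0.03,"ax": 0,"ay": 0,"az": 0,"hand": 0},{"x": 0,"y": 0,"z": 0.06,"ax": 0,"ay": 0,"az": 0,"hand": 0},{"x": 0,"y": 0,"z": 0.1,"ax": 0,"ay": 0,"az": 0,"hand": -0.5},{"x": -0.03,"y": 0.02,"z": 0.11,"ax": 0,"ay": 0,"az": 0,"hand": -1}]'

```text
time_s: 39.38
eef_pos: [534.5, 35.0, 263.4]
ee_rot: [-0.045, 0.707, -0.045, -0.704]
force: [0.1, 0.5, 0.5]
grip_width: 0.077
```

Call:
carry_out --targets '[{"x": -0.04,"y": 0.02,"z": 0,"ax": 0,"ay": 0,"az": 0,"hand": -1},{"x": -0.1,"y": 0.05,"z": 0,"ax": 0,"ay": 0,"az": 0,"hand": -1},{"x": -0.1,"y": 0.05,"z": 0,"ax": 0,"ay": 0,"az": 0,"hand": -1},{"x": -0.1,"y": 0.05,"z": 0,"ax": 0,"ay": 0,"az": 0,"hand": -1},{"x": -0.1,"y": 0.05,"z": 0,"ax": 0,"ay": 0,"az": 0,"hand": -1}]'

```text
time_s: 40.0
eef_pos: [434.3, 85.2, 260.8]
ee_rot: [0.045, -0.706, 0.044, 0.706]
force: [-0.2, 1.1, -0.1]
grip_width: -0.003
```

```bash
python3 -c "
from h import *
np.set_printoptions(precision=1,suppress=True)
k=[np.array(p) for p in ([464.1,84.7,97],[458.2,35.9,97],[451.2,-21.1,97])]
# rods/plate: robot-frame centre 563.3,15.7 vs top-camera 561.4,15.4 -> +1.9,+0.3
for p in k: print(p+[1.9,.3,0])
show()
for p in k: goal(p+np.array([1.9,.3,15]),-97.1)"
```

```text
[466.  85.  97.]
[460.1  36.2  97. ]
[453.1 -20.8  97. ]
t 40.0 p [434.3  85.2 260.8] x [-0.     0.001 -1.   ] y [-0.125 -0.992 -0.   ] yawy -97.2 q [-0.073  0.107  1.676  0.     1.36   1.624] F [-0.2  1.1 -0.1] w -0.003
shift [ 0.032 -0.    -0.149] rot [-0.001 -0.001  0.002]
shift [ 0.026 -0.049 -0.149] rot [-0.001 -0.001  0.002]
shift [ 0.019 -0.106 -0.149] rot [-0.001 -0.001  0.002]
```

Call:
carry_out --targets '[{"x": 0.015,"y": 0,"z": -0.05,"ax": 0,"ay": 0,"az": 0,"hand": -1},{"x": 0.03,"y": 0,"z": -0.1,"ax": 0,"ay": 0,"az": 0,"hand": -1},{"x": 0.03,"y": 0,"z": -0.14,"ax": 0,"ay": 0,"az": 0,"hand": -1},{"x": 0.03,"y": 0,"z": -0.156,"ax": 0,"ay": 0,"az": 0,"hand": -1},{"x": 0.03,"y": 0,"z": -0.156,"ax": 0,"ay": 0,"az": 0,"hand": -1}]'

```text
time_s: 40.62
eef_pos: [463.5, 85.2, 103.5]
ee_rot: [0.045, -0.704, 0.044, 0.707]
force: [-0.6, 0.4, 0.5]
grip_width: -0.001
```

```bash
python3 -c "
from h import *
show()
crop('top','z1',268,180,368,290,4);a=cv2.imread('pics/z1.png');crop('scene','z2',250,180,390,300,4);b=cv2.imread('pics/z2.png')
b=cv2.resize(b,(400,343));a=cv2.resize(a,(400,440));o=np.hstack([a,np.pad(b,((0,97),(0,0),(0,0)))]);cv2.imwrite('pics/o12.png',o)"
```

```text
t 40.62 p [463.5  85.2 103.5] x [-0.003  0.001 -1.   ] y [-0.125 -0.992 -0.   ] yawy -97.2 q [-0.068  0.349  1.816  0.001  0.98   1.628] F [-0.6  0.4  0.5] w -0.001
```

View pics/o12.png

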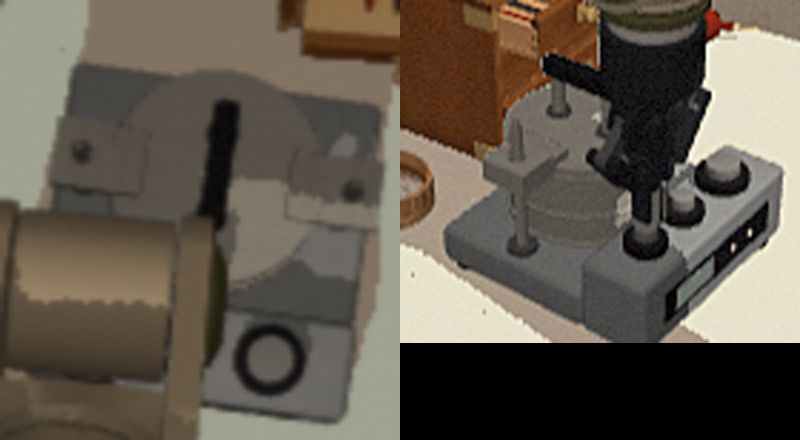

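Call:
carry_out --targets '[{"x": 0,"y": 0,"z": -0.004,"ax": 0,"ay": 0,"az": 0,"hand": -1},{"x": 0,"y": 0,"z": -0.008,"ax": 0,"ay": 0,"az": 0,"hand": -1},{"x": 0,"y": 0,"z": -0.01,"ax": 0,"ay": 0,"az": 0,"hand": -1},{"x": 0,"y": 0,"z": -0.0115,"ax": 0,"ay": 0,"az": 0,"hand": -1},{"x": 0,"y": 0,"z": -0.0115,"ax": 0,"ay": 0,"az": 0,"hand": -1}]'

```text
time_s: 41.35
eef_pos: [464.1, 85.6, 94.8]
ee_rot: [-0.044, 0.706, -0.044, -0.705]
force: [-3.9, -0.3, 18.1]
grip_width: 0.002
```

```bash
python3 -c "
from h import *
show()"
```

```text
t 41.35 p [464.1  85.6  94.8] x [ 0.001  0.    -1.   ] y [-0.124 -0.992 -0.   ] yawy -97.1 q [-0.067  0.362  1.826  0.     0.953  1.628] F [-3.9 -0.3 18.1] w 0.002
```

Call:
carry_out --targets '[{"x": 0,"y": 0,"z": 0.003,"ax": 0,"ay": 0,"az": 0,"hand": -1},{"x": 0,"y": 0,"z": 0.003,"ax": 0,"ay": 0,"az": 0,"hand": -1},{"x": 0,"y": 0,"z": 0.003,"ax": 0,"ay": 0,"az": 0,"hand": -1}]'

```text
time_s: 41.72
eef_pos: [463.6, 85.7, 96.2]
ee_rot: [0.044, -0.706, 0.044, 0.706]
force: [2.5, -0.1, 2.8]
grip_width: -0.001
```

Call:
carry_out --targets '[{"x": 0,"y": 0,"z": 0.001,"ax": 0,"ay": 0,"az": 0,"hand": -1},{"x": 0,"y": 0,"z": 0.001,"ax": 0,"ay": 0,"az": 0,"hand": -1},{"x": 0,"y": 0,"z": 0.001,"ax": 0,"ay": 0,"az": 0,"hand": -1}]'

```text
time_s: 42.1
eef_pos: [463.3, 85.7, 97.1]
ee_rot: [0.044, -0.705, 0.044, 0.706]
force: [2.2, -0.3, 2.2]
grip_width: -0.003
```

Call:
carry_out --targets '[{"x": 0,"y": 0,"z": 0.002,"ax": 0,"ay": 0,"az": 0,"hand": -1},{"x": 0,"y": 0,"z": 0.002,"ax": 0,"ay": 0,"az": 0,"hand": -1},{"x": 0,"y": 0,"z": 0.002,"ax": 0,"ay": 0,"az": 0,"hand": -1}]'

```text
time_s: 42.48
eef_pos: [463.1, 85.7, 99.0]
ee_rot: [0.044, -0.705, 0.044, 0.706]
force: [0.9, -0.4, 2.4]
grip_width: 0.001
```

Call:
carry_out --targets '[{"x": 0,"y": 0,"z": 0.02,"ax": 0,"ay": 0,"az": 0,"hand": -1},{"x": -0.003,"y": -0.025,"z": 0.025,"ax": 0,"ay": 0,"az": 0,"hand": -1},{"x": -0.006,"y": -0.049,"z": 0.025,"ax": 0,"ay": 0,"az": 0,"hand": -1},{"x": -0.006,"y": -0.049,"z": 0.02,"ax": 0,"ay": 0,"az": 0,"hand": -1},{"x": -0.006,"y": -0.049,"z": 0.01,"ax": 0,"ay": 0,"az": 0,"hand": -1}]'

```text
time_s: 43.1
eef_pos: [457.1, 37.2, 108.5]
ee_rot: [0.044, -0.705, 0.044, 0.706]
force: [-0.8, 0.5, -0.1]
grip_width: -0.004
```

Call:
carry_out --targets '[{"x": 0,"y": 0,"z": -0.004,"ax": 0,"ay": 0,"az": 0,"hand": -1},{"x": 0,"y": 0,"z": -0.008,"ax": 0,"ay": 0,"az": 0,"hand": -1},{"x": 0,"y": 0,"z": -0.012,"ax": 0,"ay": 0,"az": 0,"hand": -1},{"x": 0,"y": 0,"z": -0.015,"ax": 0,"ay": 0,"az": 0,"hand": -1},{"x": 0,"y": 0,"z": -0.015,"ax": 0,"ay": 0,"az": 0,"hand": -1}]'

```text
time_s: 43.72
eef_pos: [457.3, 37.0, 94.9]
ee_rot: [0.044, -0.705, 0.044, 0.706]
force: [-4.6, 2.6, 11.6]
grip_width: 0.0
```

```bash
python3 -c "
from h import *
show()"
```

```text
t 43.73 p [457.3  37.   94.9] x [-0.001  0.001 -1.   ] y [-0.124 -0.992 -0.001] yawy -97.1 q [-0.176  0.338  1.862  0.001  0.943  1.519] F [-4.6  2.6 11.6] w 0.0
```

Call:
carry_out --targets '[{"x": 0,"y": 0,"z": 0.02,"ax": 0,"ay": 0,"az": 0,"hand": -1},{"x": -0.001,"y": -0.005,"z": 0.03,"ax": 0,"ay": 0,"az": 0,"hand": -1},{"x": -0.006,"y": -0.057,"z": 0.03,"ax": 0,"ay": 0,"az": 0,"hand": -1},{"x": -0.006,"y": -0.057,"z": 0.025,"ax": 0,"ay": 0,"az": 0,"hand": -1},{"x": -0.006,"y": -0.057,"z": 0.015,"ax": 0,"ay": 0,"az": 0,"hand": -1}]'

```text
time_s: 44.35
eef_pos: [451.3, -20.4, 108.7]
ee_rot: [0.044, -0.706, 0.044, 0.706]
force: [-1.1, 1.4, 0.0]
grip_width: 0.002
```

Call:
carry_out --targets '[{"x": 0,"y": 0,"z": -0.004,"ax": 0,"ay": 0,"az": 0,"hand": -1},{"x": 0,"y": 0,"z": -0.008,"ax": 0,"ay": 0,"az": 0,"hand": -1},{"x": 0,"y": 0,"z": -0.012,"ax": 0,"ay": 0,"az": 0,"hand": -1},{"x": 0,"y": 0,"z": -0.015,"ax": 0,"ay": 0,"az": 0,"hand": -1},{"x": 0,"y": 0,"z": -0.015,"ax": 0,"ay": 0,"az": 0,"hand": -1}]'

```text
time_s: 44.98
eef_pos: [451.4, -19.9, 94.9]
ee_rot: [0.044, -0.705, 0.044, 0.706]
force: [-5.0, 5.0, 12.3]
grip_width: 0.004
```

```bash
python3 -c "
from h import *
show()"
```

```text
t 44.98 p [451.4 -19.9  94.9] x [-0.001  0.001 -1.   ] y [-0.124 -0.992 -0.001] yawy -97.1 q [-0.305  0.324  1.881  0.001  0.937  1.39 ] F [-5.   5.  12.3] w 0.004
```

Call:
carry_out --targets '[{"x": 0,"y": 0,"z": 0.03,"ax": 0,"ay": 0,"az": 0,"hand": -1},{"x": -0.02,"y": 0,"z": 0.08,"ax": 0,"ay": 0,"az": 0,"hand": -1},{"x": -0.06,"y": -0.05,"z": 0.14,"ax": 0,"ay": 0,"az": 0,"hand": -1},{"x": -0.1,"y": -0.1,"z": 0.17,"ax": 0,"ay": 0,"az": 0,"hand": -1},{"x": -0.12,"y": -0.15,"z": 0.17,"ax": 0,"ay": 0,"az": 0,"hand": -1}]'

```text
time_s: 45.6
eef_pos: [339.9, -153.7, 262.0]
ee_rot: [-0.043, 0.706, -0.044, -0.705]
force: [1.9, -0.8, -0.5]
grip_width: 0.001
```

Run:
```python
from h import *
show()
# compare with earlier crops: trays (x4: scene 160,220-360,380 x4), plate left lug/rod z2
old=cv2.imread("pics/x4.png").astype(int);new=crop("scene","f4",160,220,360,380,4).astype(int)
d=np.abs(new-old).max(2);print("tray region changed frac",(d[160:,:520]>40).mean(), (d[:, :]>40).mean())
def im2(n):return cv2.imread(n)
zo=cv2.imread("pics/z2.png").astype(int);zn=crop("scene","f2",250,180,390,300,4).astype(int)
dz=np.abs(zn-zo).max(2);print("plate left part changed",(dz[100:300,80:300]>40).mean())
# rim-disc: rod tip pixels & loupe/dish vs start
s0=cv2.imread("pics/scene0.png").astype(int);s=viewer.capture("scene").astype(int)
for n,(x0,y0,x1,y1) in dict(dish=(208,265,245,292),loupe=(340,298,385,352)).items(): print(n,(np.abs(s-s0).max(2)[y0:y1,x0:x1]>40).mean())
```

```text
t 45.6 p [ 339.9 -153.7  262. ] x [ 0.002 -0.002 -1.   ] y [-0.123 -0.992  0.002] yawy -97.0 q [-0.742 -0.061  1.844 -0.     1.355  0.952] F [ 1.9 -0.8 -0.5] w 0.001
tray region changed frac 0.17618990384615385 0.121609375
plate left part changed 0.08513636363636364
dish 0.01901901901901902
loupe 0.6699588477366255
```

Run:
```python
from h import *
def hs(im,x0,y0,x1,y1):
    h=cv2.cvtColor(im[y0:y1,x0:x1],cv2.COLOR_BGR2HSV);m=((h[...,0]<16)&(h[...,1]>140)).astype(np.uint8)
    n,l,s,c=cv2.connectedComponentsWithStats(m);return [(s[i][4],(c[i]+[x0,y0]).round(1)) for i in range(1,n) if s[i][4]>15]
s0=cv2.imread("pics/scene0.png");t0=cv2.imread("pics/top0.png");s=viewer.capture("scene");t=viewer.capture("top")
cv2.imwrite("pics/fs.png",s);cv2.imwrite("pics/ft.png",t)
for n,a,b,r in(("trays scene",s0,s,(180,280,310,375)),("trays top",t0,t,(175,170,230,300)),("loupe top",t0,t,(240,290,305,325)),("loupe scene",s0,s,(340,298,390,355))):
    print(n,hs(a,*r),"->",hs(b,*r))
for n,a,b,(x0,y0,x1,y1) in(("loupe top",t0,t,(242,290,302,322)),("loupe scene",s0,s,(340,298,385,352)),("dish top",t0,t,(250,160,275,186)),("tray far top",t0,t,(180,175,228,218)),("tray near top",t0,t,(176,242,222,282)),("shaker keys",s0,s,(320,230,385,290))):
    p=12;R=cv2.matchTemplate(b[y0-p:y1+p,x0-p:x1+p],a[y0:y1,x0:x1],cv2.TM_CCOEFF_NORMED);_,v,_,l=cv2.minMaxLoc(R);print(n,round(v,2),"shift",l[0]-p,l[1]-p, "mean",a[y0:y1,x0:x1].mean().round(),b[y0:y1,x0:x1].mean().round())
```

```text
trays scene [(np.int32(136), array([185., 285.])), (np.int32(402), array([209. , 307.9])), (np.int32(596), array([273.8, 345.6]))] -> [(np.int32(136), array([185., 285.])), (np.int32(380), array([228. , 305.1])), (np.int32(585), array([275.3, 343.5]))]
trays top [(np.int32(246), array([200.7, 199.4])), (np.int32(304), array([191.8, 266.7]))] -> [(np.int32(250), array([210.2, 210.6])), (np.int32(251), array([193.6, 265.4]))]
loupe top [(np.int32(79), array([283.2, 304.6]))] -> [(np.int32(76), array([283.6, 304.6]))]
loupe scene [(np.int32(98), array([370.6, 313.3]))] -> [(np.int32(95), array([370.6, 313.2]))]
loupe top 0.64 shift 0 0 mean 140.0 117.0
loupe scene 0.63 shift 0 0 mean 188.0 150.0
dish top 1.0 shift 0 0 mean 114.0 116.0
tray far top 0.88 shift 9 11 mean 118.0 130.0
tray near top 0.71 shift 2 0 mean 102.0 111.0
shaker keys 0.71 shift 0 0 mean 98.0 106.0
```

Run:
```python
from h import *
np.set_printoptions(precision=1,suppress=True)
for n,a in dict(far0=((209,307.9),(200.7,199.4)),far1=((228,305.1),(210.2,210.6)),near0=((273.8,345.6),(191.8,266.7)),near1=((275.3,343.5),(193.6,265.4))).items():
    print(n,ray("scene",a[0],78),ray("top",a[1],82))
# handle orientation by minAreaRect, and same for x1 (after placing) in scene
def rect(im,x0,y0,x1,y1):
    h=cv2.cvtColor(im[y0:y1,x0:x1],cv2.COLOR_BGR2HSV);m=((h[...,0]<16)&(h[...,1]>140)).astype(np.uint8)
    for c in cv2.findContours(m,cv2.RETR_EXTERNAL,cv2.CHAIN_APPROX_NONE)[0]:
        if len(c)>30:
            r=cv2.fitLine(c,cv2.DIST_L2,0,.01,.01).ravel();print("  ",(r[2:]+[x0,y0]),np.degrees(np.arctan2(r[1],r[0])),cv2.contourArea(c))
for f,r in(("scene0",(188,285,310,375)),("fs",(188,285,310,375)),("top0",(175,170,230,300)),("ft",(175,170,230,300))): print(f);rect(cv2.imread(f"pics/{f}.png"),*r)
```

```text
far0 [623.7 328.   78. ] [624.2 323.5  82. ]
far1 [595.8 302.6  78. ] [595.8 298.1  82. ]
near0 [454.7 343.1  78. ] [451.8 338.4  82. ]
near1 [455.2 337.6  78. ] [455.2 334.   82. ]
scene0
   [273.4 345.5] 20.202402 546.5
   [209.  307.9] 33.818638 371.5
fs
   [275.3 343.6] 21.185793 537.0
   [228.1 305.4] 39.87593 350.0
top0
   [191.8 266.6] 86.0979 258.5
   [200.6 200. ] -78.49529 203.0
ft
   [193.6 265.8] 87.66664 206.5
   [210.1 211. ] -72.84309 207.0
```

Run:
```python
from h import *
z=cv2.imread("pics/z1.png");n=crop("top","f1",268,180,368,290,4)
for nm,(x0,y0,x1,y1) in dict(left=(45,100,150,205),right=(270,140,385,240),handle=(200,90,250,200)).items():
    p=25;x1=min(x1,374);R=cv2.matchTemplate(n[y0-p:y1+p,x0-p:x1+p],z[y0:y1,x0:x1],cv2.TM_CCOEFF_NORMED);_,v,_,l=cv2.minMaxLoc(R);print(nm,round(v,2),l[0]-p,l[1]-p)
from rig import finish_job
finish_job()
```

```text
left 0.84 2 0
right 0.49 0 -1
handle 0.96 0 1
the job is handed in; nothing more can be done
```

I tipped both trays into the sieve, seated the clamp plate, pressed power, time and start in that order, and handed the job in at about 46 s.

**Stones and trays:** The pictures show both trays emptied and standing on the table, with the stones in the sieve. I counted four stones in the trays at the start. In the sieve I could make out only about three or four, because they overlap.

**Clamp plate:** It went over both rods with no side force. The TCP reading put its underside 115 mm above the table, which is rim height. A picture before the first key press shows it flat, with a rod through each lug.

**Keys:** Each key stopped hard at a TCP height of about 95 mm under 12–18 N, well above the 4 N needed. That is higher than I expected: the keys seem to start near 101 mm, not 97 mm. The shaker gives no key readout, so the presses are judged from force and travel alone.

**Checks at the end (by image comparison, as my 16 views were used up):**
- **Far tray:** It moved about 28 mm in x and 25 mm in y, and turned about 6°, after I set it down. The robot was not near it, so I took it for the announced knock. Both cameras place its handle at the same height as before, so it should still be flat. It now lies within a few millimetres of the other tray. I left it there.
- **Dish and loupe:** Neither moved. The loupe image matched only 0.63, which I put down to a shadow.
- **Clamp plate:** It had not moved since the earlier picture. The right lug matched weakly (0.49), probably also because of changed shadow.

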